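Roll a rock core into the viewing bay, line up

ROBOT

A 6-joint arm with a two-finger parallel gripper is mounted at the origin on the work surface. World frame = base frame: x ahead of the robot, y to its left, z up, the work surface at z = 0. Lengths are in m, angles in rad, forces in N, time in s.
With the tool pointing down it reaches from about 0.35 to 0.975 m from the base axis. Payload 4.9 kg.
Tool frame: the origin (TCP) lies on the centre line of the jaws, within the pads' length; the fingertips stand 11 mm ahead of it and the grasp point (between the pads) lies 8 mm behind it (manip.finger_overhang is the distance from the TCP to the fingertips, in m); y points along the fingers, z is the direction in which the jaws open and shut, and the axes are right-handed (so a half turn about y gives the same grasp; the last joint's range is limited). The gripper opens to 85 mm and grips with 20 to 120 N. Pads are 22 mm wide; open, the fingers measure 114 mm over their backs; the gripper's body (76 mm by 85 mm) begins 54 mm behind the grasp point. The pads swing forward as they close: fully open they stand 13 mm farther back than shut.
Start: joints at [1.153, 0.053, 1.613, -0, 1.476, -0.119], TCP at [0.184, 0.597, 0.207] pointing down, gripper open.
Joint ranges: [-3.01, 3.01], [-1.01, 2.22], [0.06, 2.58], [-1.02, 4.17], [0.09, 2.62], [-3.14, 3.14]. Speed limits (rad/s): [2.57, 2.57, 3.14, 3.14, 3.14, 3.14].

INTERFACE

Orientations are given as a unit quaternion [w, x, y, z].
In Python, from plant import readout, cams, workorder, manip gives the robot as it stands.
- The arm moves only by the tool play_rows, never from a script. Its arguments are lists of equal length, an entry for each row: "slide": the shift along the tool's x, y, z in cm, a list of three; "yaw": the turn about the tool's y in degrees; "grip": the closure, from -1 (fully open) to 1 (shut), so that 0 is half open. In form: {"slide": [[x, y, z], ...], "yaw": [yaw, ...], "grip": [grip, ...]}. A call has 1 to 12 rows; each row shifts and turns the commanded pose from where the row before left it, along the tool's axes as they then stand; what a row does not reach is not made up. A row lasts 1/10 s, in which the tool goes at most 50 mm and 8.59 degrees, less where a joint would pass 70% of its speed; a pose out of reach is approached as far as the arm can. A call with a gripper value outside its range is refused whole. The fingers move at their own pace and stop on an object; the grip force is fixed at half the most. Time passes only in rows, so rows that do not move let the fingers close. It gives the time, the measured TCP pose, the force and the opening at its end, in the units of the state.
- readout.state(): the state, without advancing time (a new reading comes with each control period).
- cams.grab_frame(name): name is "side" or "top" or "wrist"; returns a dict with "image" (480x640x3 uint8, red, green, blue), "mtx" (3x3 intrinsics, pixels), "dist" ([k1, k2, p1, p2, k3] as OpenCV has them; the pictures are not rectified), "R" (3x3) and "t" (3): a world point X has camera coordinates R X + t; the wrist camera has in their place "mount" (4x4, takes a point from camera to tool coordinates, whose origin is the TCP and whose axes are the tool frame's). Camera axes: x right, y down, z forward; pixel columns grow to the right and rows downward; lengths in m; the calibration is good to about 2 mm. A picture is of the moment at which its call begins: read the wrist's pose just before it. There is no depth.
- workorder.job_done(): hands the job in, once; it reports no verdict.
The state is a dict: "time": time; "joint_pos": joint angles; "joint_vel": joint speeds; "joint_efforts": joint torques, N m; "tool_pos": TCP position; "tool_rot": TCP orientation; "contact_force": force on the tool from outside, world axes, zero at the start; "ft_torque": the same for the moment, N m; "gripper_width": opening from 0.0 (shut) to 1.0 (fully open).
Only numpy, scipy, OpenCV 4.12 (cv2) and the standard library are available. Lean on these libraries where they do the work, as an engineer would, in place of code of your own. Each camera call takes 0.05 s, during which the arm holds its last target.

TASK

The rock core is waiting on the rolling board behind a hinged stop bar. Flip the stop bar up and over until it stays open by itself, then roll the core along the board, without lifting it off the deck, fully past the bar into the long viewing bay, and leave it lying still there with the white line along its side facing straight up. Leave the stop bar open and do not disturb the things standing around the board.

Things in the scene. Friction and masses are not known exactly. Their poses are not given: they have to be found in the camera images.
- core: Dark grey drill core, a cylinder of 40 mm diameter, 100 mm long, about 0.3 kg. Origin at its middle, on its axis. y: along its axis (lies across the lane, parallel to the board's y). z: points from the axis to the white painted line (8 mm wide, full length). The line starts on a side or underneath. Pushed slowly by an upright finger it rolls with little slip, and it stops soon when let go.
- board: Level, fixed rolling board, 400 mm (x) by 136 mm (y). Origin: centre of its underside, on the bench. x runs along the lane from the waiting end to the viewing bay, z up. Black deck top is 18 mm above the origin; lane 112 mm wide between side rails 12 mm high; end stops at x = -184 and +184 mm (inner faces), 12 mm high. Stop bar crosses at x = -50 mm: the core waits at x about -118, the bay is beyond.
- stop_bar (a joint): Hinge angle of the steel stop bar (10 mm thick round bar lying across the lane): 0 closed and level, 1.57 upright, 2.3 fully open against its own stop, leaning away beyond the board's -y side. Swings freely and needs under 2 N at the grip: short of upright it falls shut, past it it falls open and stays.
- bar_grip (a point): Centre of the black grip at the bar's free end: a short cylinder, 18 mm diameter, 24 mm long along the hinge axis (board x), with flat ends to pinch, 160 mm from the hinge. Closed, it overhangs the board's +y edge by 9 mm at 40 mm above the bench. It turns with the bar.
- bar_hinge (a point): Point on the stop bar's hinge axis, in the middle of the bar, 40 mm above the bench, 15 mm outside the board's -y edge in a grey fork 54 mm high. The axis is parallel to the board's x; opening lifts the grip from the +y side up and over to the -y side.
- stub: Bystander: short dark grey core piece standing on end, 32 mm diameter, 55 mm high. Origin: centre of underside.
- jar: Bystander: amber jar with black cap, 48 mm diameter, 75 mm high. Origin: centre of underside.
- dish: Bystander: shallow glass dish, 90 mm across, 16 mm high. Origin: centre of underside.
- rock: Bystander: rounded brown rock sample, 68 mm across, 41 mm high. Origin: centre of underside.
Things that resemble listed ones, but are neither listed nor needed, are in the scene too. Leave any green or yellow look-alike of the core alone.

How it is judged:
By the outcome, as a careful person would: the job done as asked, in the order asked, and still so for the second after the job is handed in, with the robot touching nothing.
It also fails if it takes over 58 s, if anything falls off the work surface, if the arm or the gripper's body presses on something with over 40 N, if the wrist force passes 120 N, or if a joint passes its speed limit or range.

## Working session

There is one attempt and no reset: what is moved stays moved. The work goes in short steps, Python scripts to look and compute and a tool call to move; the robot and the scene stay as the last step left them, time stands still between calls to the robot, and variables do not carry over. Pictures are saved under pics/ and viewed, and the job is handed in when it is done.

Besides the shell and the picture viewer there is one more tool, called after "Emit:" as name(argument=value, ...) on one line, values as JSON. play_rows: Moves the arm, as the interface text tells. Its arguments: {"type":"object","properties":{"slide":{"type":"array","items":{"type":"array","items":{"type":"number"}}},"yaw":{"type":"array","items":{"type":"number"}},"grip":{"type":"array","items":{"type":"number"}}},"required":["slide","yaw","grip"]}

```bash
ls; mkdir -p pics; python3 - <<'E'
from plant import readout,cams,manip
import cv2,numpy as np
s=readout.state();print(s);print([a for a in dir(manip) if a[0]!='_'])
for n in ["side","top","wrist"]:
    f=cams.grab_frame(n);cv2.imwrite(f"pics/a_{n}.png",f["image"][:,:,::-1])
    print(n,{k:np.round(v,4).tolist() for k,v in f.items() if k!="image"})
E
```

```text
pics
{'time': 0.0, 'joint_pos': array([ 1.15302298e+00,  5.33749572e-02,  1.61431772e+00,  5.47885555e-06,
        1.47598491e+00, -1.19012787e-01]), 'joint_vel': array([-0.00039441,  0.00056737, -0.00056169, -0.00148222,  0.00239649,
        0.00030513]), 'joint_efforts': array([-1.69122850e-03, -3.93678474e+01, -3.70177281e+01, -2.39068386e-04,
        6.71748421e-03, -1.62060205e-07]), 'tool_pos': array([0.18368833, 0.59668747, 0.20613768]), 'tool_rot': array([-0.69852144,  0.69994191, -0.10543287,  0.1050382 ]), 'contact_force': array([0.73306054, 0.05573558, 0.45951327]), 'ft_torque': array([ 0.00336001, -0.00074619,  0.04077282]), 'gripper_width': 1.001087235743626}
['IKError', 'finger_overhang']
side {'mtx': [[499.0489, 0.0, 312.9592], [0.0, 499.0489, 234.5975], [0.0, 0.0, 1.0]], 'dist': [-0.0435, 0.0, 0.0, 0.0, 0.0], 'R': [[0.869, -0.4948, -0.0049], [-0.3567, -0.6195, -0.6993], [0.343, 0.6095, -0.7148]], 't': [-0.5507, 0.1801, 0.733]}
top {'mtx': [[498.9025, 0.0, 322.1037], [0.0, 498.9025, 242.0712], [0.0, 0.0, 1.0]], 'dist': [0.0219, 0.0, 0.0, 0.0, 0.0], 'R': [[-0.0188, -0.9997, 0.0165], [-0.9973, 0.0176, -0.0708], [0.0704, -0.0178, -0.9974]], 't': [-0.0996, 0.5748, 1.0541]}
wrist {'mtx': [[425.6668, 0.0, 319.4451], [0.0, 425.6668, 247.2136], [0.0, 0.0, 1.0]], 'dist': [-0.0956, 0.0, 0.0, 0.0, 0.0], 'mount': [[0.0006, 0.9582, 0.2859, -0.0719], [-0.0003, -0.2859, 0.9582, -0.1672], [1.0, -0.0007, 0.0001, 0.0003], [0.0, 0.0, 0.0, 1.0]]}
```

View pics/a_side.png

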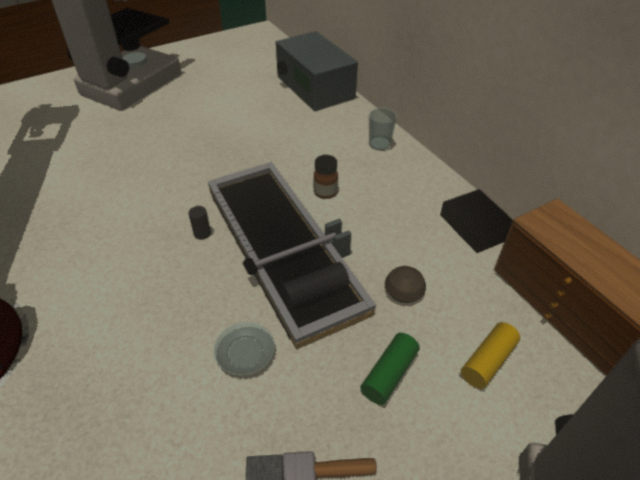

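View pics/a_top.png

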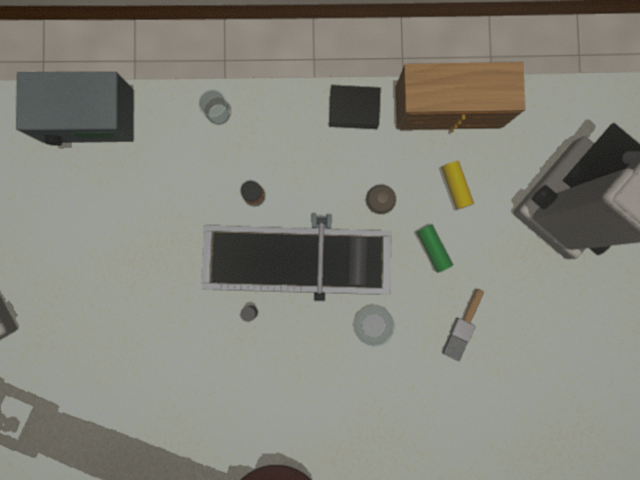

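View pics/a_wrist.png

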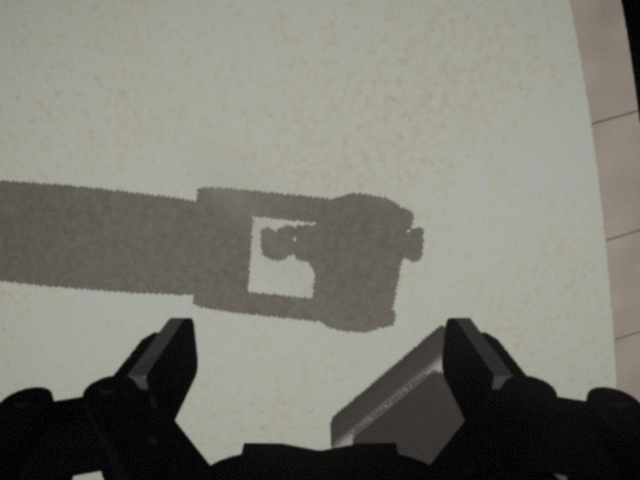

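```bash
python3 - <<'E'
import cv2
a=cv2.imread("pics/a_side.png");b=cv2.imread("pics/a_top.png")
def c(im,x0,y0,x1,y1,k,n):
    o=cv2.resize(im[y0:y1,x0:x1],None,fx=k,fy=k,interpolation=cv2.INTER_CUBIC)
    o=cv2.convertScaleAbs(o,alpha=1.5,beta=10);cv2.imwrite(n,o);print(o.shape)
c(a,190,150,390,350,3,"pics/b_side.png")
c(b,190,180,400,350,3.8,"pics/b_top.png")
E
```

```text
(600, 600, 3)
(646, 798, 3)
```

View pics/b_side.png

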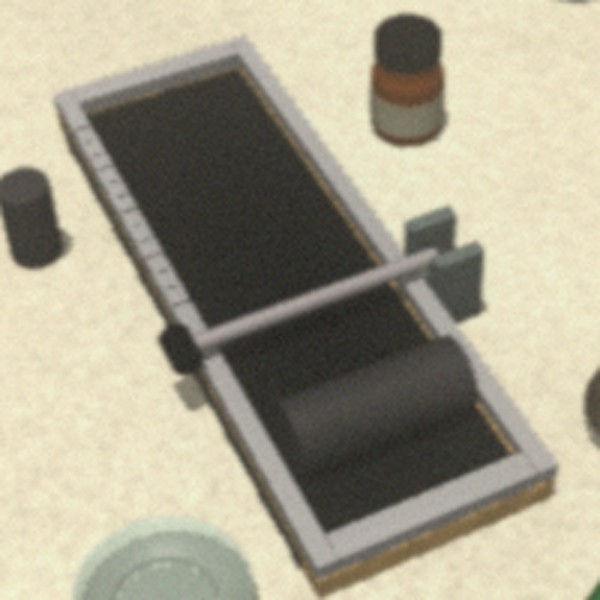

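View pics/b_top.png

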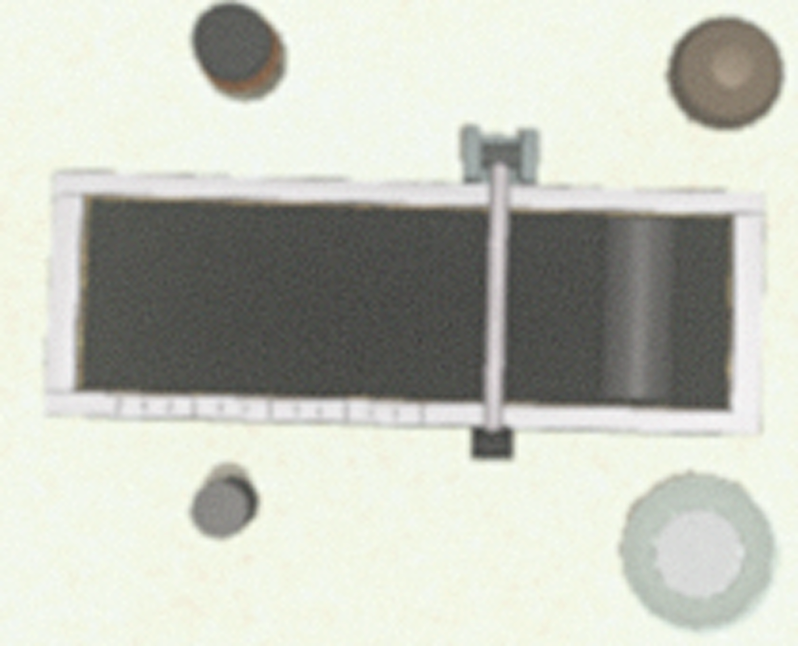

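```bash
cat > h.py <<'E'
import cv2,numpy as np
from plant import readout,cams
from scipy.optimize import least_squares
from scipy.spatial.transform import Rotation as Rn
def wristRt(f,s):
    w,x,y,z=s["tool_rot"];T=np.eye(4);T[:3,:3]=Rn.from_quat([x,y,z,w]).as_matrix();T[:3,3]=s["tool_pos"]
    M=np.linalg.inv(T@np.array(f["mount"]));return M[:3,:3],M[:3,3]
def grab(n):
    s=readout.state();f=cams.grab_frame(n)
    if n=="wrist": f["R"],f["t"]=wristRt(f,s)
    return f
def proj(f,P):
    return cv2.projectPoints(np.atleast_2d(np.array(P,float)),cv2.Rodrigues(np.array(f["R"]))[0],np.array(f["t"]),np.array(f["mtx"]),np.array(f["dist"]))[0][:,0]
def tri(fs,ps):
    und=[cv2.undistortPoints(np.array([[p]],float),np.array(f["mtx"]),np.array(f["dist"]))[0,0] for f,p in zip(fs,ps)]
    X=cv2.triangulatePoints(np.c_[fs[0]["R"],fs[0]["t"]],np.c_[fs[1]["R"],fs[1]["t"]],und[0],und[1])
    return (X[:3]/X[3])[:,0]
def onplane(f,p,z):
    u=cv2.undistortPoints(np.array([[p]],float),np.array(f["mtx"]),np.array(f["dist"]))[0,0]
    d=np.array(f["R"]).T@[*u,1];c=-np.array(f["R"]).T@f["t"];return c+d*(z-c[2])/d[2]
E
python3 - <<'E'
from h import *
T=grab("top");S=grab("side")
pt={"bay+y":((201.8,288.7),(209.3,182.7)),"bay-y":((203.9,225.3),(271,163.3)),"wait-y":((391.3,230.8),(375.7,305.7)),"wait+y":((390.5,294),(297.3,340)),
"grip":((319.5,296.6),(250.7,266)),"stub":((248.8,313.5),(198.7,210))}
for k,(a,b) in pt.items(): print(k,np.round(tri([T,S],[a,b])*1000,1))
names=["bay+y","bay-y","wait-y","wait+y"];L=np.array([[.2,.068],[.2,-.068],[-.2,-.068],[-.2,.068]])
def B(q,P):
    c,s=np.cos(q[2]),np.sin(q[2]);P=np.atleast_2d(P)
    return np.c_[q[0]+c*P[:,0]-s*P[:,1],q[1]+s*P[:,0]+c*P[:,1],P[:,2]]
def res(q):
    P=B(q,np.c_[L,np.full(4,.03)])
    return np.r_[(proj(T,P)-[pt[n][0] for n in names]).ravel(),(proj(S,P)-[pt[n][1] for n in names]).ravel()]
r=least_squares(res,[.45,.1,1.57]);print(r.x,np.round(r.fun,1))
for n,P in {"grip":[-.05,.077,.04],"hinge":[-.05,-.083,.04],"core":[-.118,0,.038]}.items():
    W=B(r.x,P);print(n,W,proj(T,W),proj(S,W))
for n,p,z in [("jar",(252,191),.075),("dish",(374,325),.016),("rock",(381,199),.02),("coretop",(357.9,261.1),.058)]:print(n,onplane(T,p,z))
E
```

```text
bay+y [481.2 145.7  26.8]
bay-y [614.7 141.8  25.2]
wait-y [ 594.9 -259.4   29. ]
wait+y [ 461.1 -253.9   30.8]
grip [ 458.7 -102.7   42.4]
stub [428.3  42.8  61.8]
[ 0.5379864  -0.05747218  1.52391077] [ 0.3 -0.6  1.1 -1.3  0.7 -1.2  0.4 -0.8 -2.8 -0.8 -0.1 -1.2  0.7 -0.3
 -1.6  0.6]
grip [[ 0.45872759 -0.10380837  0.04      ]] [[320.29555579 295.70610895]] [[249.94647811 267.55079722]]
hinge [[ 0.61855177 -0.11130731  0.04      ]] [[322.42867496 220.01371637]] [[337.4684354  234.84059698]]
core [[ 0.53245593 -0.1753425   0.038     ]] [[353.40204022 260.02522936]] [[312.04237959 280.67126307]]
jar [0.67692014 0.03303851 0.075     ]
dish [ 0.39325494 -0.21798814  0.016     ]
rock [ 0.6646207  -0.23991031  0.02      ]
coretop [ 0.5293855  -0.18304506  0.058     ]
```

```bash
cat >> h.py <<'E'
bq=np.array([.538,-.0575]);by=1.5239
bx=np.array([np.cos(by),np.sin(by)]);bn=np.array([-bx[1],bx[0]])
def b2w(x,y,z): return np.r_[bq+x*bx+y*bn,z]
def w2b(p): d=np.array(p)[:2]-bq; return np.r_[d@bx,d@bn,p[2]]
def toolR(s=None):
    s=s or readout.state();w,x,y,z=s["tool_rot"];return Rn.from_quat([x,y,z,w]).as_matrix()
def plan(target_b):
    s=readout.state();R=toolR(s);d=b2w(*target_b)-s["tool_pos"]
    print("t",s["time"],"pos_b",np.round(w2b(s["tool_pos"])*1000,1),"F",np.round(s["contact_force"],1),"w",round(s["gripper_width"],3))
    print("slide cm tool axes",np.round(R.T@d*100,2));
    a=np.degrees(np.arctan2(R[1,0],R[0,0]));print("tool x heading",round(a,2),"board x heading",round(np.degrees(by),2))
    print("R",np.round(R,3).tolist())
E
python3 - <<'E'
from h import *
from plant import manip
print(manip.finger_overhang)
plan((-.05,.079,.15))
E
```

```text
0.011
t 0.25 pos_b [637.2 384.4 206.8] F [ 1.2 -1.4  0.3] w 1.006
slide cm tool axes [ 46.71   5.73 -58.93]
tool x heading -17.12 board x heading 87.31
R [[0.956, -0.0, 0.294], [-0.294, -0.001, 0.956], [-0.0, -1.0, -0.001]]
```

Emit:
play_rows(slide=[[3,0,-3.8],[3,0,-3.8],[3,0,-3.8],[3,0,-3.8],[3,0,-3.8],[3,0,-3.8],[3,0,-3.8],[3,0,-3.8],[3,0,-3.8],[3,0,-3.8],[3,0,-3.8],[3,0,-3.8]], yaw=[0,0,0,0,0,0,0,0,0,0,0,0], grip=[-1,-1,-1,-1,-1,-1,-1,-1,-1,-1,-1,-1])

```text
time: 1.45
tool_pos: [0.3941, 0.0536, 0.2077]
tool_rot: [0.699, -0.699, 0.105, -0.106]
contact_force: [0.9, -0.4, 0.3]
gripper_width: 1.004
```

Emit:
play_rows(slide=[[2.6,0,-3.3],[2.6,0,-3.3],[2.6,0,-3.3],[0,0,0],[0,0,0],[0,0,0]], yaw=[0,0,-7.2,-7.2,0,0], grip=[-0.3,-0.3,-0.3,-0.3,-0.3,-0.3])

```text
time: 2.05
tool_pos: [0.439, -0.0618, 0.2073]
tool_rot: [0.707, -0.707, 0.018, -0.018]
contact_force: [1.0, -0.2, 0.1]
gripper_width: 0.647
```

```bash
python3 - <<'E'
from h import *
plan((-.05,.079,.10))
W=grab("wrist");S=grab("side");cv2.imwrite("pics/c_w.png",W["image"][:,:,::-1]);cv2.imwrite("pics/c_s.png",S["image"][:,:,::-1])
for P in [(-.05,.077,.04),(-.118,0,.038)]: print(proj(W,b2w(*P)))
np.savez("c_w.npz",R=W["R"],t=W["t"],mtx=W["mtx"],dist=W["dist"])
E
```

```text
t 2.05 pos_b [ -9.   98.7 207.3] F [ 1.  -0.2  0.1] w 0.647
slide cm tool axes [ 1.98 10.72 -4.1 ]
tool x heading -2.86 board x heading 87.31
R [[0.999, -0.0, 0.05], [-0.05, 0.0, 0.999], [-0.0, -1.0, 0.0]]
[[269.17226518 240.02351554]]
[[196.13267246 323.81957018]]
```

View pics/c_w.png

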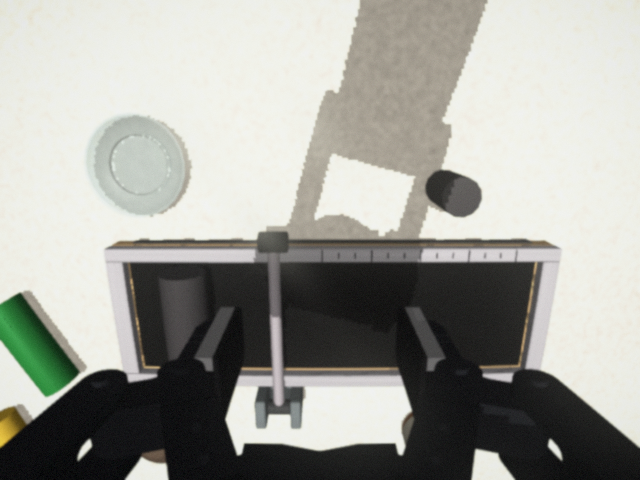

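Emit:
play_rows(slide=[[0.9,2,-2],[0.9,2,-2],[0,3,0],[0,3,0],[0,2,0],[0,2,0],[0,1,0],[0,1.1,0],[0,0,0]], yaw=[0,0,0,0,0,0,0,0,0], grip=[-0.3,-0.3,-0.3,-0.3,-0.3,-0.3,-0.3,-0.3,-0.3])

```text
time: 3.05
tool_pos: [0.4545, -0.1022, 0.0454]
tool_rot: [0.707, -0.707, 0.017, -0.016]
contact_force: [-0.4, 0.6, -0.4]
gripper_width: 0.647
```

```bash
python3 - <<'E'
from h import *
plan((-.049,.081,.046))
W=grab("wrist");S=grab("side");cv2.imwrite("pics/d_w.png",W["image"][:,:,::-1]);cv2.imwrite("pics/d_s.png",cv2.resize(S["image"][150:350,150:400,::-1],None,fx=3,fy=3))
E
```

```text
t 3.05 pos_b [-48.5  81.3  45.4] F [-0.4  0.6 -0.4] w 0.647
slide cm tool axes [ 0.03 -0.06 -0.05]
tool x heading -2.7 board x heading 87.31
R [[0.999, -0.002, 0.047], [-0.047, 0.001, 0.999], [-0.002, -1.0, 0.001]]
```

View pics/d_w.png

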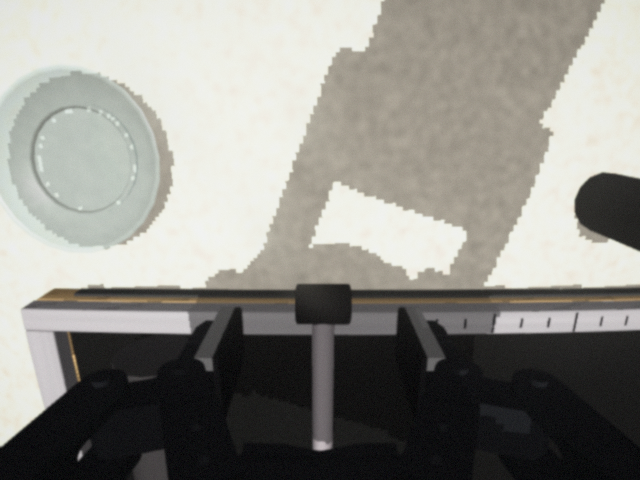

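View pics/d_s.png

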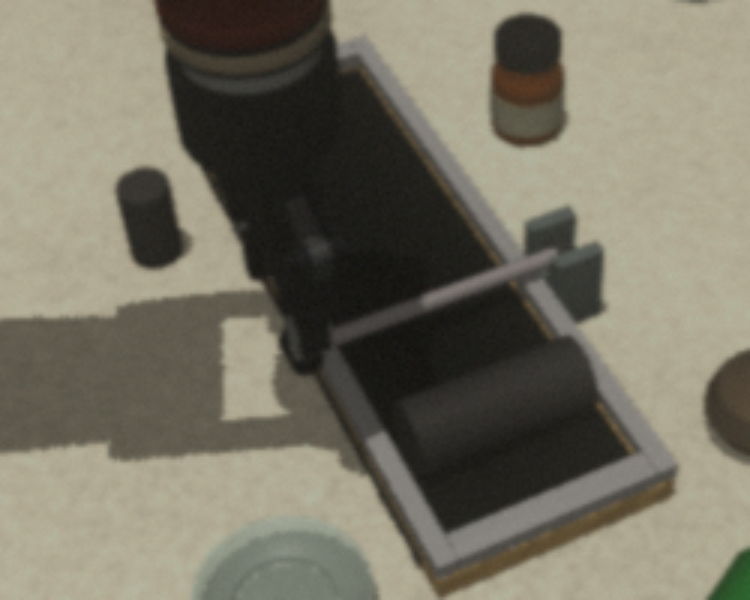

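Emit:
play_rows(slide=[[0.2,0,0],[0,0,0],[0,0,0],[0,0,0],[0,0,0],[0,0,0]], yaw=[0,0,0,0,0,0], grip=[1,1,1,1,1,1])

```text
time: 3.75
tool_pos: [0.4573, -0.103, 0.0464]
tool_rot: [-0.707, 0.707, -0.017, 0.017]
contact_force: [-0.1, -0.8, 0.7]
gripper_width: 0.002
```

```bash
python3 - <<'E'
from h import *
plan((-.049,.081,.046))
s=readout.state();print(s["gripper_width"]*85,s["ft_torque"])
# arc in tool x (cm), y(down) steps
p=w2b(s["tool_pos"]);g=.077;r=.16
th=np.linspace(0,2.1,22);X=-r*np.cos(th);Z=r*np.sin(th)
print(np.round(np.c_[th[1:],np.diff(X)*100,-np.diff(Z)*100],2))
E
```

```text
t 3.75 pos_b [-49.2  78.5  46.4] F [-0.1 -0.8  0.7] w 0.002
slide cm tool axes [-0.25  0.04  0.02]
tool x heading -2.72 board x heading 87.31
R [[0.999, 0.0, 0.048], [-0.048, -0.0, 0.999], [0.0, -1.0, -0.0]]
0.17606010232250416 [ 0.0524891  -0.01451645  0.00221036]
[[ 0.1   0.08 -1.6 ]
 [ 0.2   0.24 -1.58]
 [ 0.3   0.4  -1.55]
 [ 0.4   0.55 -1.5 ]
 [ 0.5   0.7  -1.44]
 [ 0.6   0.84 -1.36]
 [ 0.7   0.97 -1.27]
 [ 0.8   1.09 -1.17]
 [ 0.9   1.2  -1.06]
 [ 1.    1.3  -0.93]
 [ 1.1   1.39 -0.8 ]
 [ 1.2   1.46 -0.65]
 [ 1.3   1.52 -0.5 ]
 [ 1.4   1.56 -0.35]
 [ 1.5   1.59 -0.19]
 [ 1.6   1.6  -0.03]
 [ 1.7   1.59  0.13]
 [ 1.8   1.57  0.29]
 [ 1.9   1.54  0.44]
 [ 2.    1.49  0.59]
 [ 2.1   1.42  0.74]]
```

```bash
python3 - <<'E'
from h import *
W=grab("wrist");S=grab("side");cv2.imwrite("pics/e_w.png",W["image"][:,:,::-1]);cv2.imwrite("pics/e_s.png",cv2.resize(S["image"][200:320,190:350,::-1],None,fx=5,fy=5,interpolation=cv2.INTER_CUBIC))
s=readout.state();R=toolR(s)
for d in (-.019,-.008,0,.011): print(d,proj(W,s["tool_pos"]+R[:,1]*d), proj(S,s["tool_pos"]+R[:,1]*d))
print(proj(W,b2w(-.05,.077,.04)))
E
```

```text
-0.019 [[319.18098512 316.15224464]] [[247.30917962 256.99017709]]
-0.008 [[319.20071228 304.28602405]] [[247.99976453 261.63270362]]
0 [[319.21365078 296.51068057]] [[248.493701   264.95104751]]
0.011 [[319.22978399 286.82361377]] [[249.16172493 269.43603327]]
[[317.45651649 294.00840268]]
```

View pics/e_w.png

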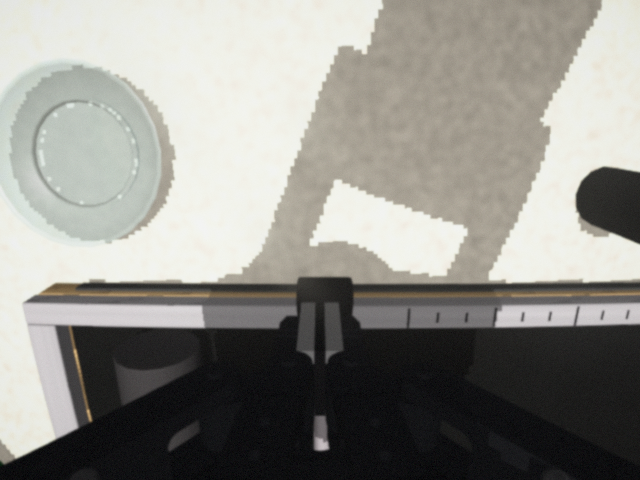

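View pics/e_s.png

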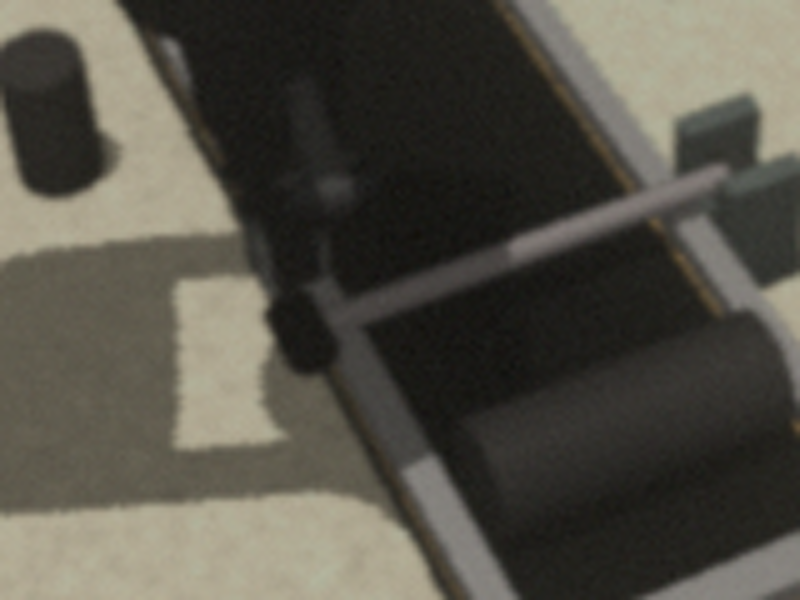

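Emit:
play_rows(slide=[[0,-2,0],[-0.4,-1,0],[0,0,0],[0,0,0],[0,0,0]], yaw=[0,0,0,0,0], grip=[-0.3,-0.3,-0.3,-0.3,-0.3])

```text
time: 4.35
tool_pos: [0.4528, -0.1026, 0.0757]
tool_rot: [0.707, -0.707, 0.017, -0.016]
contact_force: [0.5, -0.3, 0.1]
gripper_width: 0.651
```

```bash
python3 - <<'E'
from h import *
plan((-.049,.083,.046))
W=grab("wrist");S=grab("side");cv2.imwrite("pics/f_w.png",cv2.convertScaleAbs(W["image"][:,:,::-1],alpha=2,beta=20));cv2.imwrite("pics/f_s.png",cv2.convertScaleAbs(cv2.resize(S["image"][170:300,190:350,::-1],None,fx=4.5,fy=4.5,interpolation=cv2.INTER_CUBIC),alpha=2,beta=20))
s=readout.state();R=toolR(s)
for z in (-.0275,.0275):
  for x in (-.011,.011): print(x,z,proj(W,s["tool_pos"]+R@[x,.0,z]), (proj(S,s["tool_pos"]+R@[x,0,z])-[190,170])*4.5)
E
```

```text
t 4.35 pos_b [-49.   83.   75.7] F [ 0.5 -0.3  0.1] w 0.651
slide cm tool axes [0.01 2.97 0.  ]
tool x heading -2.73 board x heading 87.31
R [[0.999, -0.001, 0.048], [-0.048, 0.0, 0.999], [-0.001, -1.0, 0.0]]
-0.011 -0.0275 [[253.60502506 272.19693721]] [[241.95404074 440.96219577]]
0.011 -0.0275 [[256.043177   319.81256474]] [[302.75445375 418.41172914]]
-0.011 0.0275 [[385.02402951 272.1185595 ]] [[184.47318258 334.47354141]]
0.011 0.0275 [[382.66821637 319.74400326]] [[243.10346487 313.79976127]]
```

View pics/f_w.png

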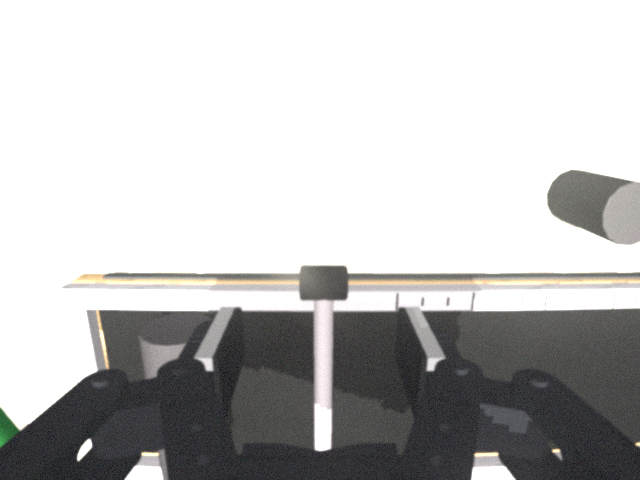

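View pics/f_s.png

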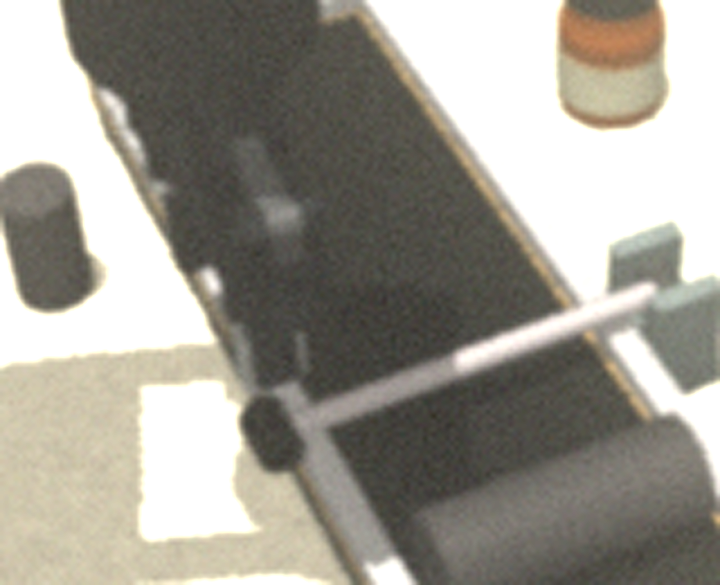

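Emit:
play_rows(slide=[[0,2,0],[0,1,0],[0,1,0],[0,1,0],[0,0,0]], yaw=[0,0,0,0,0], grip=[-0.3,-0.3,-0.3,-0.3,-0.3])

```text
time: 4.95
tool_pos: [0.4519, -0.1022, 0.0246]
tool_rot: [0.707, -0.706, 0.018, -0.016]
contact_force: [-0.1, 1.2, -0.2]
gripper_width: 0.65
```

```bash
cat > look.py <<'E'
import sys
from h import *
n=sys.argv[1]
plan((-.049,.083,.046))
W=grab("wrist");S=grab("side")
a=cv2.convertScaleAbs(W["image"][:,:,::-1],alpha=1.6,beta=15)
x0,y0=190,170
b=cv2.convertScaleAbs(cv2.resize(S["image"][170:330,190:350,::-1],(480,480),interpolation=cv2.INTER_CUBIC),alpha=1.6,beta=20)
cv2.imwrite(f"pics/{n}.png",cv2.resize(np.hstack([a,b]),(800,343)))
E
python3 look.py g
```

```text
t 4.95 pos_b [-48.7  83.9  24.6] F [-0.1  1.2 -0.2] w 0.65
slide cm tool axes [ 0.08 -2.14 -0.02]
tool x heading -2.72 board x heading 87.31
R [[0.999, -0.003, 0.047], [-0.047, 0.001, 0.999], [-0.003, -1.0, 0.001]]
```

View pics/g.png

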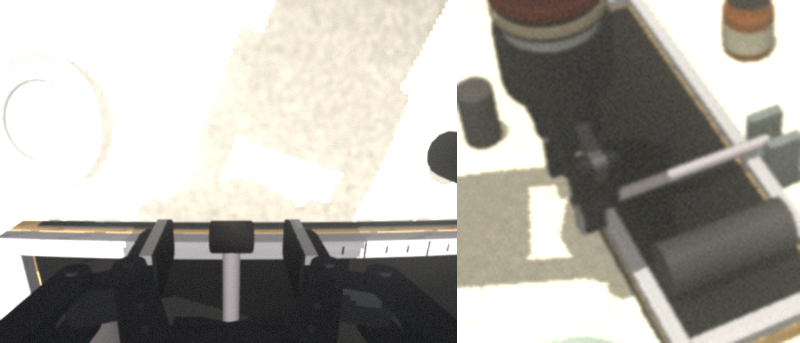

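Emit:
play_rows(slide=[[0,0.5,0],[0,0.5,0],[0,0,0]], yaw=[0,0,0], grip=[-0.3,-0.3,-0.3])

```text
time: 5.35
tool_pos: [0.4528, -0.1026, 0.0157]
tool_rot: [0.707, -0.707, 0.017, -0.016]
contact_force: [-0.3, 0.6, 0.4]
gripper_width: 0.651
```

```bash
python3 look.py g2
```

```text
t 5.35 pos_b [-49.   83.   15.7] F [-0.3  0.6  0.4] w 0.651
slide cm tool axes [-0.   -3.03  0.  ]
tool x heading -2.72 board x heading 87.31
R [[0.999, -0.001, 0.047], [-0.047, 0.0, 0.999], [-0.001, -1.0, 0.0]]
```

View pics/g2.png

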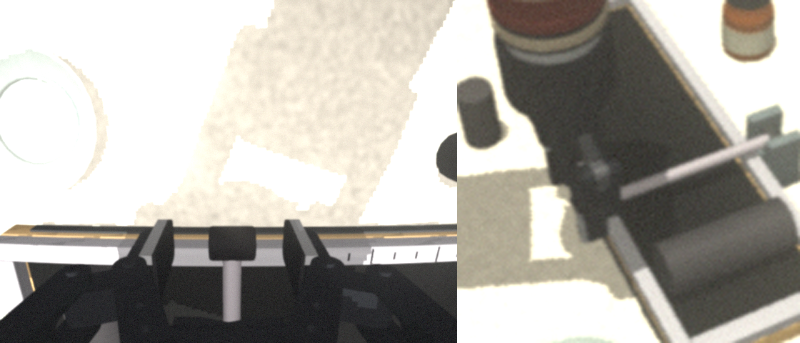

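Emit:
play_rows(slide=[[0,0,0],[0,0,0],[0,0,0],[0,0,0],[0,0,0],[0,0,0]], yaw=[0,0,0,0,0,0], grip=[1,1,1,1,1,1])

```text
time: 6.05
tool_pos: [0.4536, -0.1008, 0.0171]
tool_rot: [0.708, -0.705, 0.017, -0.017]
contact_force: [-1.9, 7.2, 5.6]
gripper_width: 0.252
```

```bash
python3 look.py g3
```

```text
t 6.05 pos_b [-47.2  82.3  17.1] F [-1.9  7.2  5.6] w 0.252
slide cm tool axes [-0.07 -2.89 -0.17]
tool x heading -2.75 board x heading 87.31
R [[0.999, 0.0, 0.048], [-0.048, 0.005, 0.999], [-0.0, -1.0, 0.005]]
```

View pics/g3.png

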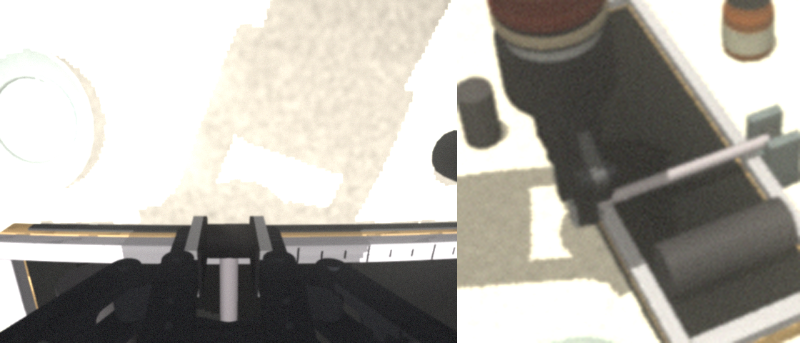

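Emit:
play_rows(slide=[[0.08,-1.6,0.1],[0.24,-1.58,0.1],[0.4,-1.55,0],[0.55,-1.5,0],[0.7,-1.44,0],[0.84,-1.36,0],[0,0,0]], yaw=[0,0,0,0,0,0,0], grip=[1,1,1,1,1,1,1])

```text
time: 6.85
tool_pos: [0.4843, -0.1022, 0.1083]
tool_rot: [-0.707, 0.707, -0.014, 0.019]
contact_force: [7.5, -0.3, -8.7]
gripper_width: 0.241
```

```bash
python3 look.py g4
```

```text
t 6.85 pos_b [-47.2  51.6 108.3] F [ 7.5 -0.3 -8.7] w 0.241
slide cm tool axes [-3.18  6.21 -0.18]
tool x heading -2.71 board x heading 87.31
R [[0.999, 0.006, 0.047], [-0.047, -0.001, 0.999], [0.006, -1.0, -0.0]]
```

View pics/g4.png

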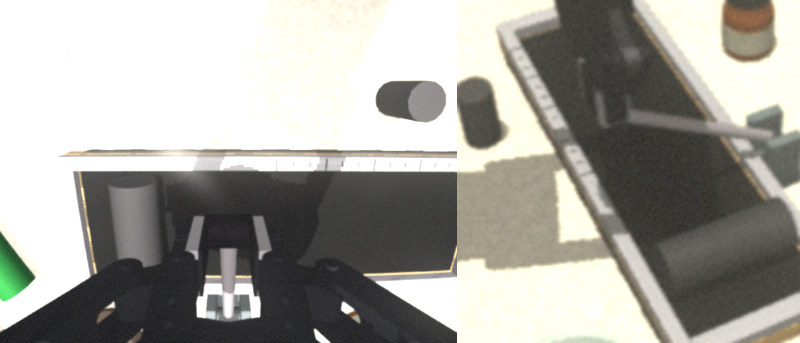

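Emit:
play_rows(slide=[[1.0,-1.22,0],[1.15,-1.1,0],[1.25,-1.0,0],[1.35,-0.9,0],[1.4,-0.75,0],[1.46,-0.62,0],[1.52,-0.47,0],[1.56,-0.3,0],[1.59,-0.15,0],[0,0,0]], yaw=[0,0,0,0,0,0,0,0,0,0], grip=[1,1,1,1,1,1,1,1,1,1])

```text
time: 7.95
tool_pos: [0.6053, -0.1079, 0.1721]
tool_rot: [0.707, -0.707, 0.016, -0.017]
contact_force: [-0.5, 0.2, 1.2]
gripper_width: 0.172
```

```bash
python3 look.py g5
```

```text
t 7.95 pos_b [-47.2 -69.6 172.1] F [-0.5  0.2  1.2] w 0.172
slide cm tool axes [-15.27  12.6   -0.17]
tool x heading -2.64 board x heading 87.31
R [[0.999, 0.001, 0.046], [-0.046, 0.0, 0.999], [0.001, -1.0, 0.0]]
```

View pics/g5.png

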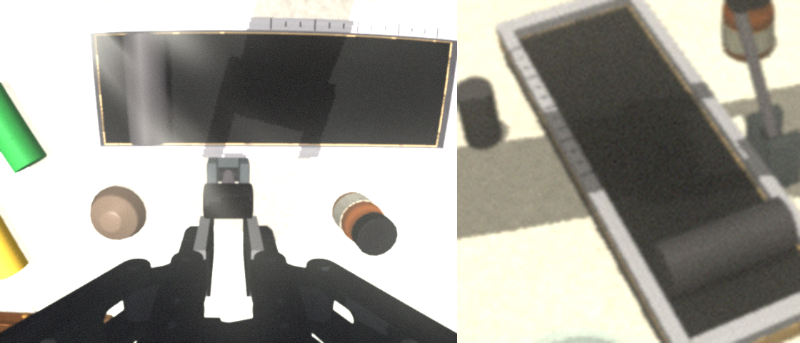

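```bash
python3 - <<'E'
from h import *
s=readout.state();R=toolR(s)
W=grab("wrist");S=grab("side");T=grab("top")
a=cv2.convertScaleAbs(cv2.resize(W["image"][180:420,220:420,::-1],(400,480)),alpha=1.6,beta=15)
b=cv2.convertScaleAbs(cv2.resize(S["image"][80:280,260:400,::-1],(336,480)),alpha=1.6,beta=20)
cv2.imwrite("pics/g6.png",np.hstack([a,b]))
cv2.imwrite("pics/g6t.png",cv2.convertScaleAbs(cv2.resize(T["image"][130:330,200:420,::-1],(660,600)),alpha=1.6,beta=20))
for th in (1.2,1.4,1.57,1.8,2.0):
    P=b2w(-.049,-.083+.16*np.cos(th),.04+.16*np.sin(th)); print(th,np.round(P,3),"Wcrop",(proj(W,P)-[220,180])*2,"Sfull",(proj(S,P)-[260,80])*2.4+[400,0],"T",(proj(T,P)-[200,130])*3)
E
```

```text
1.2 [ 0.561 -0.108  0.189] Wcrop [[185.36938562  47.84305061]] Sfull [[508.68668941 229.74252149]] T [[367.22540965 336.80837694]]
1.4 [ 0.591 -0.109  0.198] Wcrop [[185.63181698 226.44129118]] Sfull [[553.80254343 204.09020018]] T [[368.90223917 284.79697504]]
1.57 [ 0.618 -0.11   0.2  ] Wcrop [[186.32727652 365.1403187 ]] Sfull [[592.79713859 188.61984618]] T [[370.23068666 239.6204256 ]]
1.8 [ 0.655 -0.112  0.196] Wcrop [[187.68526145 506.94415953]] Sfull [[643.42047252 177.82859185]] T [[371.77800774 180.77690736]]
2.0 [ 0.685 -0.113  0.185] Wcrop [[188.96891946 580.63128582]] Sfull [[682.93622916 177.97975981]] T [[372.80894492 134.95868461]]
```

View pics/g6.png

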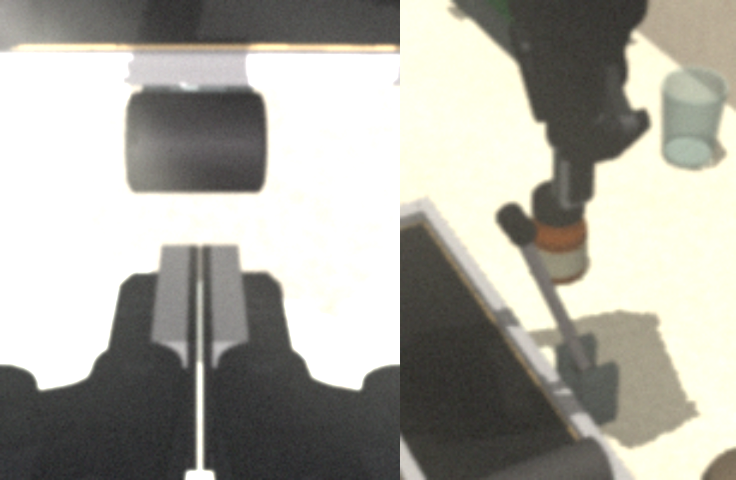

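View pics/g6t.png

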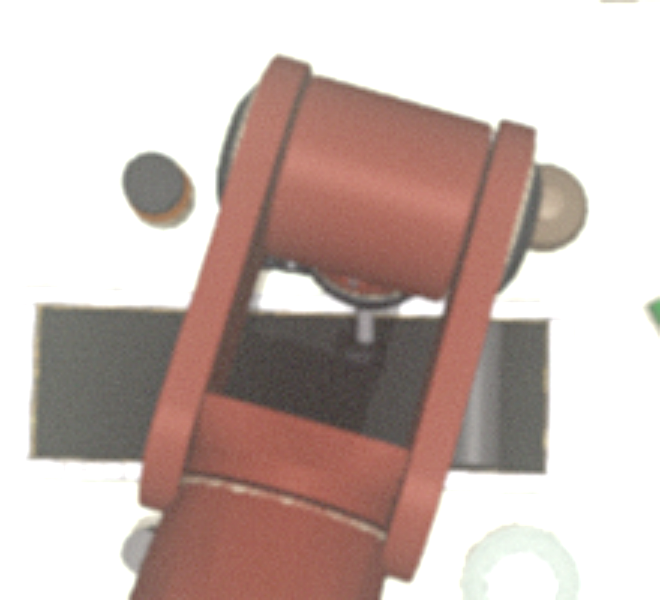

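```bash
python3 - <<'E'
from h import *
s=readout.state();R=toolR(s)
S=grab("side");W=grab("wrist")
for d in (-.03,-.02,-.01,0,.011):
  print(d,[np.round((proj(S,s["tool_pos"]+R@[x,d,z])-[260,80])*2.4+[400,0],0).tolist() for x in(-.011,.011) for z in (-.01,.01)],np.round((proj(W,s["tool_pos"]+R@[-.011,d,0])-[220,180])*2),np.round((proj(W,s["tool_pos"]+R@[.011,d,0])-[220,180])*2))
E
```

```text
-0.03 [[[562.0, 206.0]], [[546.0, 188.0]], [[594.0, 196.0]], [[578.0, 178.0]]] [[198. 243.]] [[198. 353.]]
-0.02 [[[562.0, 219.0]], [[546.0, 201.0]], [[593.0, 209.0]], [[578.0, 191.0]]] [[198. 221.]] [[198. 326.]]
-0.01 [[[561.0, 232.0]], [[546.0, 214.0]], [[593.0, 222.0]], [[577.0, 204.0]]] [[198. 202.]] [[198. 302.]]
0 [[[561.0, 245.0]], [[546.0, 227.0]], [[592.0, 234.0]], [[577.0, 217.0]]] [[198. 184.]] [[198. 280.]]
0.011 [[[561.0, 258.0]], [[546.0, 240.0]], [[591.0, 248.0]], [[576.0, 230.0]]] [[198. 167.]] [[198. 258.]]
```

Emit:
play_rows(slide=[[-4,0,0],[-4,0,0],[-3,0,0],[-2,0,0],[0,0,0],[0,0,0]], yaw=[0,0,0,0,0,0], grip=[-0.3,-0.3,-0.3,-0.3,-0.3,-0.3])

```text
time: 8.9
tool_pos: [0.4745, -0.102, 0.1721]
tool_rot: [-0.707, 0.707, -0.016, 0.017]
contact_force: [0.5, -0.7, 0.5]
gripper_width: 0.647
```

```bash
python3 look.py g7
```

```text
t 8.9 pos_b [-47.4  61.4 172.1] F [ 0.5 -0.7  0.5] w 0.647
slide cm tool axes [-2.18 12.61 -0.15]
tool x heading -2.75 board x heading 87.31
R [[0.999, 0.001, 0.048], [-0.048, -0.001, 0.999], [0.001, -1.0, -0.0]]
```

View pics/g7.png

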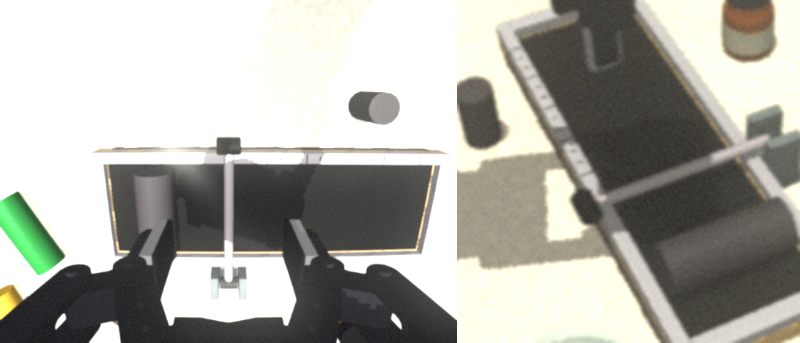

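Emit:
play_rows(slide=[[-2,2,-0.2],[0,4,0],[0,4,0],[0,3,0],[0,2,0],[0,1,0],[0,1,0],[0,0,0]], yaw=[0,0,0,0,0,0,0,0], grip=[-0.3,-0.3,-0.3,-0.3,-0.3,-0.3,-0.3,-0.3])

```text
time: 9.8
tool_pos: [0.4541, -0.1027, 0.0011]
tool_rot: [0.707, -0.707, 0.017, -0.016]
contact_force: [-0.3, 0.1, -1.1]
gripper_width: 0.65
```

```bash
python3 look.py g8
```

```text
t 9.8 pos_b [-49.1  81.7   1.1] F [-0.3  0.1 -1.1] w 0.65
slide cm tool axes [-0.14 -4.49  0.01]
tool x heading -2.71 board x heading 87.31
R [[0.999, -0.001, 0.047], [-0.047, 0.001, 0.999], [-0.001, -1.0, 0.0]]
```

View pics/g8.png

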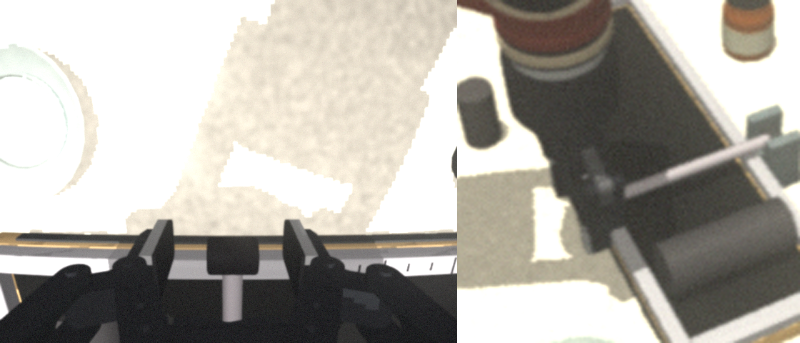

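Emit:
play_rows(slide=[[0,0.4,0.15],[0,0,0],[0,0,0],[0,0,0],[0,0,0],[0,0,0],[0,0,0]], yaw=[0,0,0,0,0,0,0], grip=[-0.3,1,1,1,1,1,1])

```text
time: 10.6
tool_pos: [0.4545, -0.1008, -0.0016]
tool_rot: [0.707, -0.707, 0.017, -0.017]
contact_force: [-1.3, 5.1, 5.3]
gripper_width: 0.271
```

```bash
python3 look.py g9
```

```text
t 10.6 pos_b [-47.2  81.4  -1.6] F [-1.3  5.1  5.3] w 0.271
slide cm tool axes [-0.16 -4.76 -0.18]
tool x heading -2.73 board x heading 87.31
R [[0.999, 0.0, 0.048], [-0.048, 0.001, 0.999], [0.0, -1.0, 0.001]]
```

View pics/g9.png

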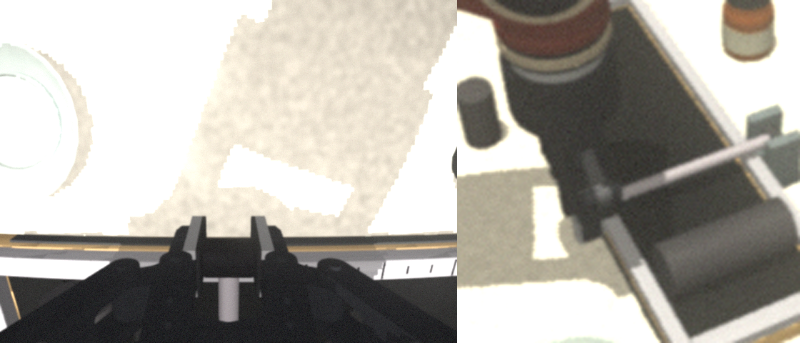

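Emit:
play_rows(slide=[[0.08,-1.6,0.05],[0.24,-1.58,0.05],[0.4,-1.55,0],[0.55,-1.5,0],[0.7,-1.44,0],[0.84,-1.36,0],[0.97,-1.27,0],[1.09,-1.17,0],[1.2,-1.06,0]], yaw=[0,0,0,0,0,0,0,0,0], grip=[1,1,1,1,1,1,1,1,1])

```text
time: 11.6
tool_pos: [0.5143, -0.1036, 0.1235]
tool_rot: [-0.707, 0.707, -0.018, 0.015]
contact_force: [-2.0, -2.8, -3.3]
gripper_width: 0.267
```

Emit:
play_rows(slide=[[1.3,-0.93,0],[1.39,-0.8,0],[1.46,-0.65,0]], yaw=[0,0,0], grip=[1,1,1])

```text
time: 11.9
tool_pos: [0.556, -0.1057, 0.1478]
tool_rot: [-0.707, 0.707, -0.018, 0.015]
contact_force: [-2.9, -2.8, -0.5]
gripper_width: 0.265
```

```bash
python3 look.py g10
```

```text
t 11.9 pos_b [-47.3 -20.2 147.8] F [-2.9 -2.8 -0.5] w 0.265
slide cm tool axes [-10.29  10.22  -0.17]
tool x heading -2.72 board x heading 87.31
R [[0.999, -0.004, 0.047], [-0.047, -0.001, 0.999], [-0.004, -1.0, -0.001]]
```

View pics/g10.png

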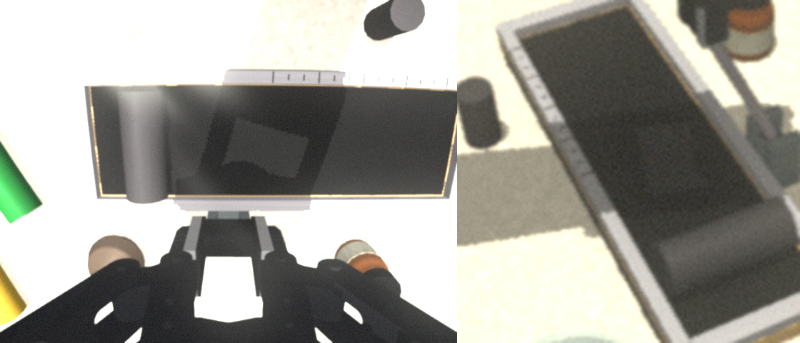

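Grip firmly held; forces are small. Continue over the top.

Emit:
play_rows(slide=[[1.52,-0.5,0],[1.56,-0.35,0],[1.59,-0.19,0],[1.6,-0.03,0],[1.59,0.13,0],[1.57,0.29,0],[1.54,0.44,0],[1.49,0.59,0],[1.42,0.74,0],[0,0,0],[0,0,0]], yaw=[0,0,0,0,0,0,0,0,0,0,0], grip=[1,1,1,1,1,1,1,1,1,1,1])

```text
time: 13.1
tool_pos: [0.6978, -0.1127, 0.1397]
tool_rot: [-0.706, 0.708, -0.014, 0.019]
contact_force: [1.3, -2.6, 6.8]
gripper_width: 0.266
```

```bash
python3 look.py g11
```

```text
t 13.1 pos_b [ -47.7 -162.3  139.7] F [ 1.3 -2.6  6.8] w 0.266
slide cm tool axes [-24.59   9.2   -0.13]
tool x heading -2.72 board x heading 87.31
R [[0.999, 0.007, 0.047], [-0.047, -0.002, 0.999], [0.007, -1.0, -0.002]]
```

View pics/g11.png

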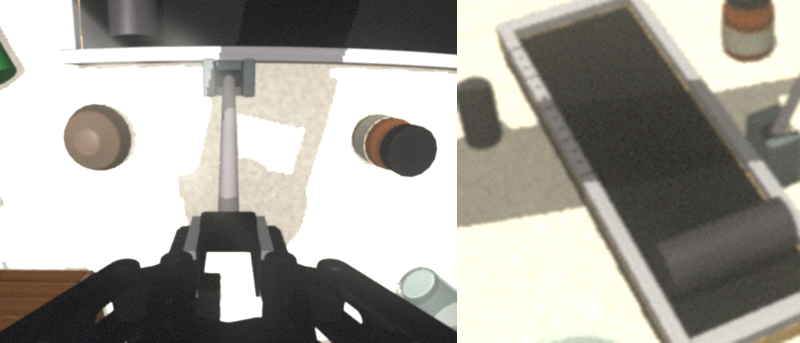

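Emit:
play_rows(slide=[[0,0,0],[0,0,0],[0,0,0],[0,-2,0],[-2,-4,0],[-4,-2,0],[-4,0,0],[-4,0,0],[-4,0,0]], yaw=[0,0,0,0,0,0,0,0,0], grip=[-0.2,-0.2,-0.2,-0.2,-0.2,-0.2,-0.2,-0.2,-0.2])

```text
time: 14.1
tool_pos: [0.5136, -0.1028, 0.2154]
tool_rot: [0.707, -0.707, 0.017, -0.017]
contact_force: [0.6, -0.2, 0.2]
gripper_width: 0.6
```

```bash
python3 - <<'E'
from h import *
plan((-.18,0,.15));print(np.round(readout.state()["joint_pos"],2))
W=grab("wrist");S=grab("side");np.savez("h_w.npz",R=W["R"],t=W["t"],mtx=W["mtx"],dist=W["dist"])
cv2.imwrite("pics/h_w.png",cv2.convertScaleAbs(W["image"][:,:,::-1],alpha=1.6,beta=20));cv2.imwrite("pics/h_s.png",cv2.convertScaleAbs(S["image"][:,:,::-1],alpha=1.6,beta=20))
E
```

```text
t 14.1 pos_b [-46.4  22.3 215.4] F [ 0.6 -0.2  0.2] w 0.6
slide cm tool axes [  2.23   6.53 -13.37]
tool x heading -2.7 board x heading 87.31
R [[0.999, -0.0, 0.047], [-0.047, 0.0, 0.999], [-0.0, -1.0, 0.0]]
[-0.34 -0.2   1.84  0.    1.5  -1.86]
```

View pics/h_w.png

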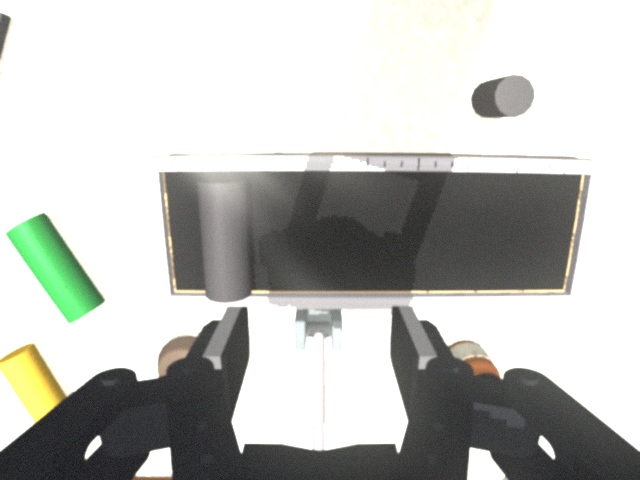

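View pics/h_s.png

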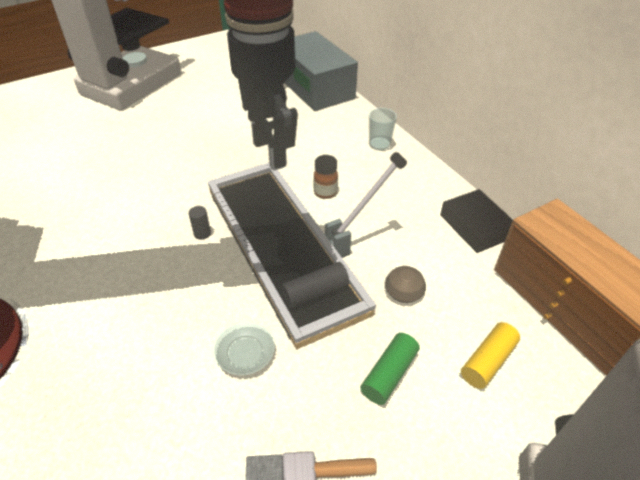

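```bash
cat >> h.py <<'E'
def ray_b(f,p):
    u=cv2.undistortPoints(np.array([[p]],float),np.array(f["mtx"]),np.array(f["dist"]))[0,0]
    d=np.array(f["R"]).T@[*u,1];c=-np.array(f["R"]).T@f["t"]
    return w2b(c),np.r_[d[:2]@bx,d[:2]@bn,d[2]]
def corex(f,ps):
    # tangents: distance in xz plane from axis (cx,.038) to ray = .02
    def res(q):
        o=[]
        for p in ps:
            c,d=ray_b(f,p);n=np.array([d[2],-d[0]])/np.hypot(d[0],d[2])
            o.append(abs(n@(np.array([q[0],.038])-c[[0,2]]))-.02)
        return o
    r=least_squares(res,[q0]);return r.x,r.fun
q0=-.12
E
python3 - <<'E'
import h;from h import *
f=dict(np.load("h_w.npz"))
print(corex(f,[(202,240),(250,240)]))
for p in [(222,180),(228,296)]:
    c,d=ray_b(f,p);print((c+d*(.045-c[2])/d[2]))
f=grab("top")
print(corex(f,[(190+603/3.8,260),(190+672/3.8,260)]))
for n,p in {"endstop":(-.184,0,.03),"core":(-.118,0,.058)}.items(): print(n,proj(dict(np.load("h_w.npz")),b2w(*p)))
E
```

```text
(array([-0.12497168]), array([-8.69677550e-05, -8.47544013e-05]))
[-0.12378031  0.04926961  0.045     ]
[-0.12512283 -0.05045493  0.045     ]
(array([-0.12719041]), array([-0.00082906, -0.00083167]))
endstop [[160.90347161 235.09792224]]
core [[229.46607724 243.97334835]]
```

Emit:
play_rows(slide=[[0.4,0,-2],[0.6,0,-3],[0.6,0,-3],[0.6,0,-2.4],[0,0,-1.4],[0,0,0],[0,0,0],[0,0,0],[0,0,0],[0,0,0],[0,0,0],[0,0,0]], yaw=[0,8,8,8,8,8,8,8,8,8,8,8], grip=[0.2,0.2,0.2,0.2,0.2,0.2,0.2,0.2,0.2,0.2,0.2,0.2])

```text
time: 15.45
tool_pos: [0.516, -0.2216, 0.2157]
tool_rot: [-0.496, 0.495, -0.504, 0.505]
contact_force: [0.3, 0.2, 0.4]
gripper_width: 0.402
```

```bash
python3 - <<'E'
from h import *
plan((-.164,0,.06));print(np.round(readout.state()["joint_pos"],2))
E
```

```text
t 15.45 pos_b [-165.    14.3  215.7] F [0.3 0.2 0.4] w 0.402
slide cm tool axes [-0.06 15.57  1.42]
tool x heading -91.03 board x heading 87.31
R [[-0.018, 0.001, 1.0], [-1.0, 0.0, -0.018], [-0.0, -1.0, 0.001]]
[-0.54 -0.1   1.75  0.    1.49 -0.52]
```

Emit:
play_rows(slide=[[0,0,0.7],[0,3,0.7],[0,4,0],[0,4,0],[0,3,0],[0,1.5,0],[0,0,0]], yaw=[1.7,0,0,0,0,0,0], grip=[0.2,0.2,0.2,0.2,0.2,0.2,0.2])

```text
time: 16.15
tool_pos: [0.5278, -0.221, 0.058]
tool_rot: [0.489, -0.49, 0.512, -0.509]
contact_force: [0.6, -0.1, -0.4]
gripper_width: 0.402
```

```bash
python3 look.py i1; python3 - <<'E'
from h import *
W=grab("wrist");np.savez("i_w.npz",R=W["R"],t=W["t"],mtx=W["mtx"],dist=W["dist"])
cv2.imwrite("pics/i_w.png",cv2.convertScaleAbs(W["image"][:,:,::-1],alpha=1.8,beta=20))
s=readout.state();R=toolR(s)
for d in(-.03,-.035): print([proj(W,s["tool_pos"]+R@[x,d,z]).round().tolist() for x in(-.011,.011) for z in (-.017,.017)])
print(proj(W,[b2w(-.184,0,.03),b2w(-.105,0,.038),b2w(-.125,0,.058)]))
E
```

```text
t 16.15 pos_b [-163.8    2.5   58. ] F [ 0.6 -0.1 -0.4] w 0.402
slide cm tool axes [-11.51   1.26  -7.99]
tool x heading -92.41 board x heading 87.31
R [[-0.042, -0.004, 0.999], [-0.999, 0.003, -0.042], [-0.002, -1.0, -0.004]]
[[[270.0, 306.0]], [[367.0, 306.0]], [[272.0, 361.0]], [[365.0, 361.0]]]
[[[268.0, 312.0]], [[369.0, 312.0]], [[271.0, 368.0]], [[367.0, 368.0]]]
[[317.88567887 307.86875242]
 [318.45164484 150.91755339]
 [318.33985933 204.05683058]]
```

View pics/i_w.png

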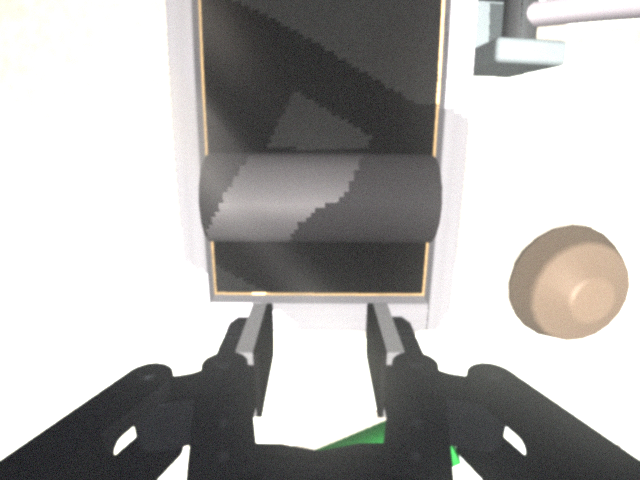

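View pics/i1.png

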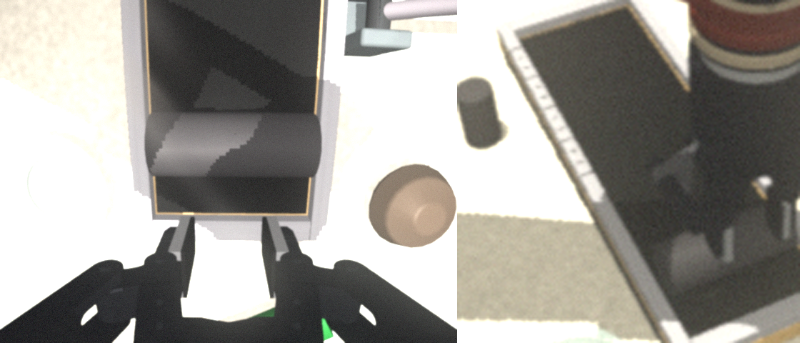

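```bash
python3 - <<'E'
from h import *
f=dict(np.load("i_w.npz"))
print(corex(f,[(318,152),(318,242)]))
for r in (296,302):
  for z in (.018,.03):
    c,d=ray_b(f,(318,r));print(r,z,(c+d*(z-c[2])/d[2]).round(4))
E
```

```text
(array([-0.12573594]), array([0.00021684, 0.00022491]))
296 0.018 [-1.826e-01 -1.000e-04  1.800e-02]
296 0.03 [-0.1774 -0.      0.03  ]
302 0.018 [-1.861e-01 -1.000e-04  1.800e-02]
302 0.03 [-0.1807 -0.      0.03  ]
```

Emit:
play_rows(slide=[[0,2,0.2],[0,1.5,0],[0,1,0],[0,0.8,0],[0,0.5,0],[0,0,0]], yaw=[0,0,0,0,0,0], grip=[0.2,0.2,0.2,0.2,0.2,0.2])

```text
time: 16.9
tool_pos: [0.5304, -0.2216, 0.002]
tool_rot: [0.489, -0.489, 0.511, -0.51]
contact_force: [-0.6, -0.3, -1.1]
gripper_width: 0.402
```

```bash
python3 look.py i2;
```

```text
t 16.9 pos_b [-1.643e+02 -1.000e-01  2.000e+00] F [-0.6 -0.3 -1.1] w 0.402
slide cm tool axes [-11.57  -4.38  -8.26]
tool x heading -92.42 board x heading 87.31
R [[-0.042, -0.001, 0.999], [-0.999, 0.001, -0.042], [-0.001, -1.0, -0.001]]
```

View pics/i2.png

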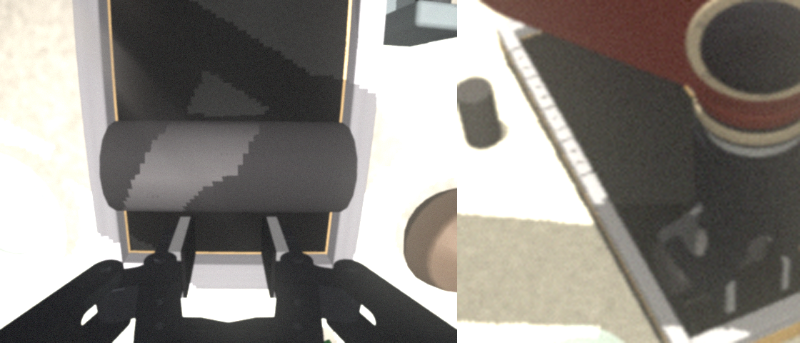

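Emit:
play_rows(slide=[[-0.2,0.3,0],[-0.2,0.1,0],[-0.2,0,0],[-0.2,0,0],[-0.2,0,0],[-0.3,0,0],[-0.3,0,0],[-0.3,0,0],[-0.3,0,0],[-0.3,0,0],[-0.3,0,0],[-0.3,0,0]], yaw=[0.25,0,0,0,0,0,0,0,0,0,0,0], grip=[0.2,0.2,0.2,0.2,0.2,0.2,0.2,0.2,0.2,0.2,0.2,0.2])

```text
time: 18.2
tool_pos: [0.5323, -0.1906, -0.0013]
tool_rot: [-0.488, 0.488, -0.512, 0.512]
contact_force: [-0.3, 0.0, 0.2]
gripper_width: 0.401
```

```bash
python3 look.py i3;
```

```text
t 18.2 pos_b [-133.2   -0.5   -1.3] F [-0.3  0.   0.2] w 0.401
slide cm tool axes [-8.43 -4.73 -8.35]
tool x heading -92.67 board x heading 87.31
R [[-0.047, 0.0, 0.999], [-0.999, -0.0, -0.047], [0.0, -1.0, 0.0]]
```

View pics/i3.png

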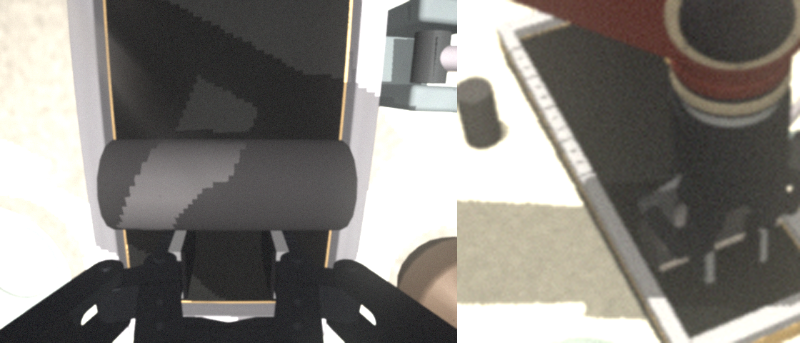

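Emit:
play_rows(slide=[[-0.3,0,0],[-0.3,0,0],[-0.3,0,0],[-0.3,0,0],[-0.3,0,0],[-0.3,0,0],[-0.3,0,0],[-0.3,0,0],[-0.3,0,0],[-0.3,0,0]], yaw=[0,0,0,0,0,0,0,0,0,0], grip=[0.2,0.2,0.2,0.2,0.2,0.2,0.2,0.2,0.2,0.2])

```text
time: 19.3
tool_pos: [0.5337, -0.1606, -0.0013]
tool_rot: [0.488, -0.488, 0.512, -0.511]
contact_force: [0.0, -0.6, 0.4]
gripper_width: 0.399
```

```bash
python3 look.py i4;
```

```text
t 19.3 pos_b [-103.2   -0.5   -1.3] F [ 0.  -0.6  0.4] w 0.399
slide cm tool axes [-5.43 -4.73 -8.35]
tool x heading -92.67 board x heading 87.31
R [[-0.047, -0.0, 0.999], [-0.999, 0.0, -0.047], [-0.0, -1.0, -0.0]]
```

View pics/i4.png

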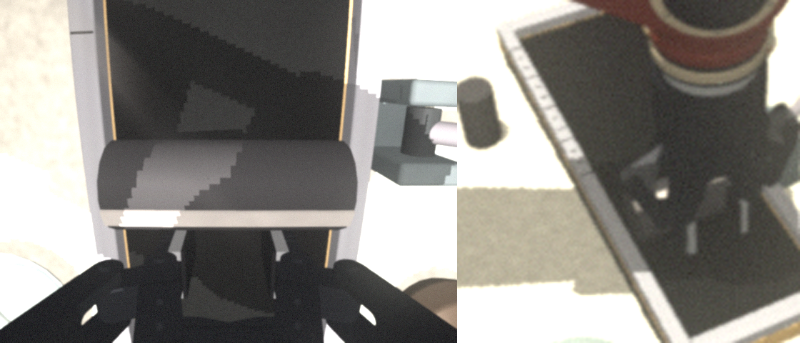

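```bash
cat >> h.py <<'E'
def lineang(f,cx,p):
    "angle of hit point from top, positive toward +x board (deg)"
    c,d=ray_b(f,p);o=c[[0,2]]-[cx,.038];v=d[[0,2]]
    a,b,k=v@v,2*o@v,o@o-.0004;D=b*b-4*a*k
    if D<0: return None
    t=(-b-np.sqrt(D))/(2*a);h=o+t*v;return np.degrees(np.arctan2(h[0],h[1]))
def wl(n=None,col=210):
    s=readout.state();f=grab("wrist");im=f["image"]
    if n: cv2.imwrite(f"pics/{n}.png",cv2.convertScaleAbs(im[:,:,::-1],alpha=1.5,beta=10))
    return s,f,im
E
python3 - <<'E'
from h import *
s,f,im=wl("j")
g=im.sum(2)
for c in (200,230,320,400): print(c,[(r,int(g[r,c])) for r in range(186,340,4)])
E
```

```text
200 [(186, 75), (190, 102), (194, 110), (198, 111), (202, 118), (206, 111), (210, 123), (214, 116), (218, 123), (222, 137), (226, 191), (230, 215), (234, 216), (238, 213), (242, 236), (246, 232), (250, 237), (254, 251), (258, 254), (262, 260), (266, 255), (270, 255), (274, 266), (278, 215), (282, 577), (286, 675), (290, 676), (294, 678), (298, 671), (302, 671), (306, 236), (310, 180), (314, 152), (318, 53), (322, 68), (326, 75), (330, 62), (334, 79), (338, 64)]
230 [(186, 89), (190, 119), (194, 132), (198, 145), (202, 145), (206, 177), (210, 184), (214, 181), (218, 192), (222, 199), (226, 201), (230, 212), (234, 211), (238, 221), (242, 238), (246, 233), (250, 234), (254, 245), (258, 260), (262, 255), (266, 260), (270, 266), (274, 251), (278, 285), (282, 566), (286, 672), (290, 669), (294, 675), (298, 675), (302, 672), (306, 273), (310, 174), (314, 148), (318, 82), (322, 76), (326, 77), (330, 78), (334, 55), (338, 73)]
320 [(186, 69), (190, 105), (194, 120), (198, 143), (202, 145), (206, 159), (210, 158), (214, 172), (218, 185), (222, 192), (226, 198), (230, 210), (234, 213), (238, 219), (242, 211), (246, 234), (250, 194), (254, 136), (258, 151), (262, 153), (266, 141), (270, 136), (274, 141), (278, 157), (282, 352), (286, 387), (290, 382), (294, 391), (298, 380), (302, 391), (306, 193), (310, 131), (314, 131), (318, 85), (322, 72), (326, 61), (330, 68), (334, 75), (338, 68)]
400 [(186, 64), (190, 95), (194, 100), (198, 105), (202, 105), (206, 113), (210, 123), (214, 125), (218, 111), (222, 124), (226, 127), (230, 123), (234, 119), (238, 136), (242, 127), (246, 141), (250, 134), (254, 139), (258, 134), (262, 139), (266, 141), (270, 141), (274, 138), (278, 155), (282, 345), (286, 386), (290, 383), (294, 384), (298, 384), (302, 372), (306, 188), (310, 106), (314, 98), (318, 70), (322, 67), (326, 48), (330, 70), (334, 62), (338, 120)]
```

View pics/j.png

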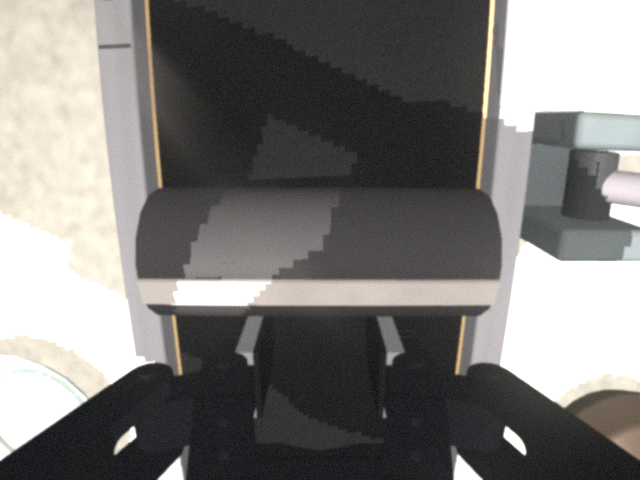

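```bash
cat >> h.py <<'E'
def meas(n=None):
    s,f,im=wl(n);g=im.sum(2).astype(float);col=g[:,300:340].mean(1);out=[]
    prof=col
    print("t",s["time"],"tool_b",(w2b(s["tool_pos"])*1000).round(1),"F",s["contact_force"].round(1))
    return s,f,prof
E
python3 - <<'E'
import h;from h import *
h.q0=-.07
s,f,p=meas()
d=np.diff(p);print([(i,int(d[i])) for i in range(150,340) if abs(d[i])>25])
cx,e=corex(f,[(320,188.5),(320,316.5)]);print(cx,e)
for r in (281.5,293,305.5): print(lineang(f,cx[0],(320,r)))
E
```

```text
t 19.45 tool_b [-103.2   -0.4   -1.4] F [0.6 0.6 0. ]
[(273, 61), (274, 63), (275, 32), (299, -45), (300, -85), (301, -75), (302, -35)]
[-0.07036393] [-6.41988129e-05 -7.04836107e-05]
-5.995265660739442
-16.74426696490164
-31.565762862993278
```

Emit:
play_rows(slide=[[0,0,0],[0,0,0],[0,0,0],[0,0,0]], yaw=[0,0,0,0], grip=[0.2,0.2,0.2,0.2])

```text
time: 19.9
tool_pos: [0.5337, -0.161, -0.0013]
tool_rot: [-0.488, 0.488, -0.512, 0.512]
contact_force: [-0.1, 0.6, -0.1]
gripper_width: 0.4
```

```bash
cat > m.py <<'E'
import sys,h;from h import *
n=sys.argv[1];h.q0=float(sys.argv[2])
for k in range(2):
    s,f,p=meas(n if k else None);d=np.diff(p);print([(i,int(d[i])) for i in range(20,360) if abs(d[i])>18])
    np.savez(f"last.npz",R=f["R"],t=f["t"],mtx=f["mtx"],dist=f["dist"])
E
python3 m.py k -.07
```

```text
t 19.9 tool_b [-103.6   -0.5   -1.3] F [-0.1  0.6 -0.1]
[(268, 23), (269, 59), (270, 65), (271, 31), (272, 23), (273, 26), (295, -20), (296, -63), (297, -96), (298, -63)]
t 19.95 tool_b [-103.5   -0.5   -1.3] F [ 0.6  0.4 -0.7]
[(268, 21), (269, 57), (270, 63), (271, 35), (272, 24), (273, 25), (296, -62), (297, -93), (298, -65)]
```

View pics/k.png

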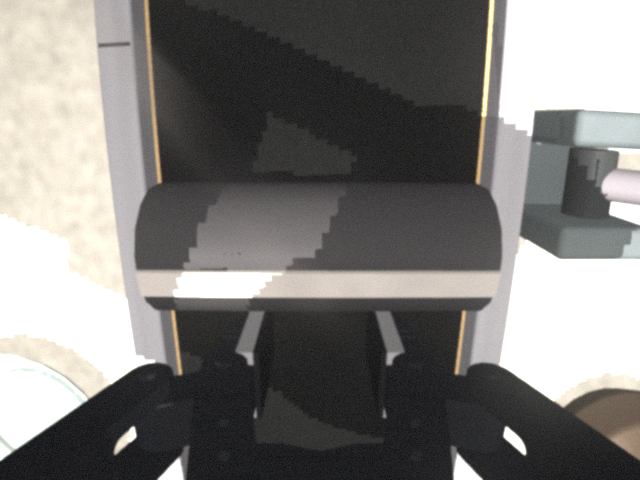

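```bash
python3 - <<'E'
import h;from h import *
h.q0=-.07;f=dict(np.load("last.npz"))
cx,e=corex(f,[(320,184),(320,311)]);print(cx,e)
for r in (270,297): print(lineang(f,cx[0],(320,r)))
for x in (cx[0],cx[0]+.003,cx[0]-.003):print([lineang(f,x,(320,r)) for r in (270,297)])
E
```

```text
[-0.06911336] [-0.00025947 -0.00028361]
-1.0068162616983456
-27.248181116798733
[np.float64(-1.0068162616983456), np.float64(-27.248181116798733)]
[np.float64(-9.954907142450578), np.float64(-42.15621746861518)]
[np.float64(7.44001947020327), np.float64(-16.085087729639284)]
```

Emit:
play_rows(slide=[[-0.2,0,0],[-0.3,0,0],[-0.3,0,0],[-0.3,0,0],[-0.3,0,0],[-0.3,0,0],[-0.3,0,0],[-0.3,0,0],[-0.3,0,0],[-0.3,0,0],[-0.3,0,0],[-0.3,0,0]], yaw=[0,0,0,0,0,0,0,0,0,0,0,0], grip=[0.2,0.2,0.2,0.2,0.2,0.2,0.2,0.2,0.2,0.2,0.2,0.2])

```text
time: 21.2
tool_pos: [0.5353, -0.1257, -0.0013]
tool_rot: [-0.488, 0.488, -0.512, 0.512]
contact_force: [-0.2, -0.2, 0.1]
gripper_width: 0.399
```

Emit:
play_rows(slide=[[-0.3,0,0],[-0.3,0,0],[-0.3,0,0],[-0.3,0,0],[-0.3,0,0],[-0.3,0,0],[-0.3,0,0],[-0.3,0,0],[-0.3,0,0],[-0.3,0,0],[-0.3,0,0],[-0.3,0,0]], yaw=[0,0,0,0,0,0,0,0,0,0,0,0], grip=[0.2,0.2,0.2,0.2,0.2,0.2,0.2,0.2,0.2,0.2,0.2,0.2])

```text
time: 22.4
tool_pos: [0.537, -0.0897, -0.0013]
tool_rot: [0.488, -0.488, 0.512, -0.511]
contact_force: [0.1, -0.5, 0.0]
gripper_width: 0.399
```

```bash
python3 look.py l1
```

```text
t 22.4 pos_b [-32.2  -0.5  -1.3] F [ 0.1 -0.5  0. ] w 0.399
slide cm tool axes [ 1.67 -4.73 -8.35]
tool x heading -92.67 board x heading 87.31
R [[-0.047, -0.0, 0.999], [-0.999, 0.0, -0.047], [-0.0, -1.0, -0.0]]
```

View pics/l1.png

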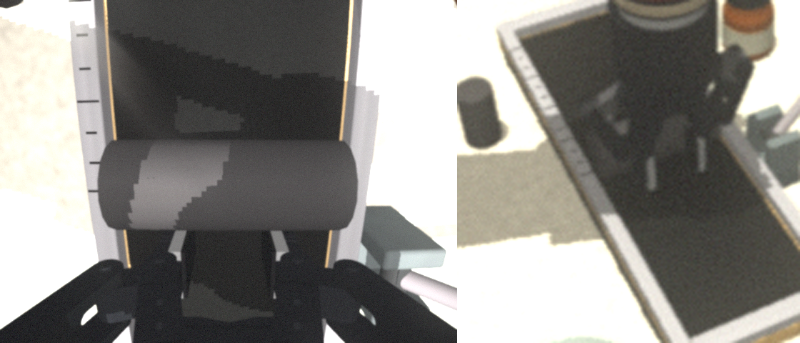

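Emit:
play_rows(slide=[[-0.3,0,0],[-0.3,0,0],[-0.3,0,0],[-0.3,0,0],[-0.3,0,0],[-0.3,0,0],[-0.3,0,0],[-0.3,0,0],[-0.3,0,0],[-0.3,0,0],[-0.3,0,0],[-0.3,0,0]], yaw=[0,0,0,0,0,0,0,0,0,0,0,0], grip=[0.2,0.2,0.2,0.2,0.2,0.2,0.2,0.2,0.2,0.2,0.2,0.2])

```text
time: 23.7
tool_pos: [0.5387, -0.0538, -0.0013]
tool_rot: [0.488, -0.488, 0.512, -0.512]
contact_force: [0.2, 0.1, 0.1]
gripper_width: 0.4
```

Emit:
play_rows(slide=[[-0.3,0,0],[-0.3,0,0],[-0.2,0,0],[-0.2,0,0],[-0.1,0,0],[-0.1,0,0],[0,0,0],[0,0,0],[0,0,0],[0,0,0],[0,0,0]], yaw=[0,0,0,0,0,0,0,0,0,0,0], grip=[0.2,0.2,0.2,0.2,0.2,0.2,0.2,0.2,0.2,0.2,0.2])

```text
time: 24.8
tool_pos: [0.5392, -0.0421, -0.0013]
tool_rot: [0.488, -0.488, 0.512, -0.512]
contact_force: [-0.2, -0.4, 0.6]
gripper_width: 0.402
```

```bash
python3 m.py l2 .05
```

```text
t 24.8 tool_b [15.5 -0.5 -1.3] F [-0.2 -0.4  0.6]
[(307, 55), (308, 91), (309, 69), (310, 26), (313, -21), (321, -18), (322, -53), (323, -82), (324, -67), (325, -25)]
t 24.85 tool_b [15.5 -0.5 -1.3] F [-0.2 -0.4 -0.6]
[(307, 57), (308, 91), (309, 69), (310, 26), (312, -18), (313, -21), (322, -54), (323, -84), (324, -70), (325, -26)]
```

View pics/l2.png

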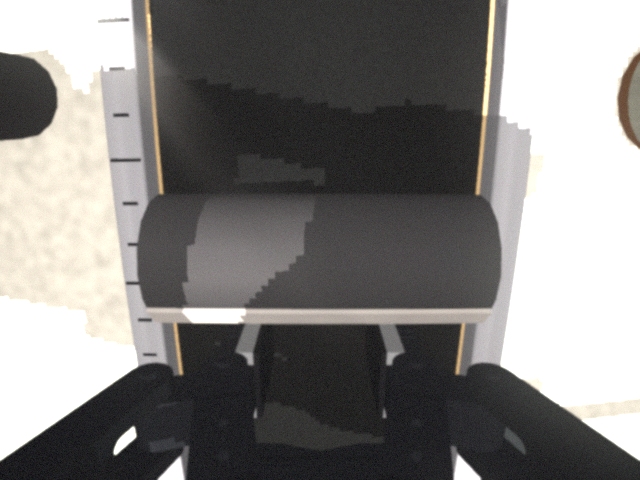

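```bash
python3 - <<'E'
import h;from h import *
h.q0=.05;f=dict(np.load("last.npz"))
cx,e=corex(f,[(320,195),(320,323.5)]);print(cx,e)
a=lineang(f,cx[0],(320,308.5));print(a,"centre",a-11.5,"mm to roll",np.radians(11.5-a)*20)
E
```

```text
[0.04610967] [0.00011122 0.00012279]
-26.113064414240053 centre -37.61306441424006 mm to roll 13.129436315864027
```

Emit:
play_rows(slide=[[-0.1,0,0],[-0.1,0,0],[-0.1,0,0],[-0.1,0,0],[-0.1,0,0],[-0.1,0,0],[-0.1,0,0],[-0.1,0,0],[0,0,0],[0,0,0],[0,0,0],[0,0,0]], yaw=[0,0,0,0,0,0,0,0,0,0,0,0], grip=[0.2,0.2,0.2,0.2,0.2,0.2,0.2,0.2,0.2,0.2,0.2,0.2])

```text
time: 26.1
tool_pos: [0.5395, -0.034, -0.0013]
tool_rot: [0.488, -0.488, 0.512, -0.511]
contact_force: [-0.2, -0.6, 0.1]
gripper_width: 0.398
```

```bash
python3 m.py l3 .05
```

```text
t 26.1 tool_b [23.5 -0.4 -1.3] F [-0.2 -0.6  0.1]
[(285, 27), (286, 64), (287, 65), (288, 29), (310, -23), (311, -68), (312, -98), (313, -60)]
t 26.15 tool_b [23.5 -0.4 -1.3] F [ 0.1 -0.1 -0.1]
[(285, 26), (286, 65), (287, 66), (288, 29), (310, -32), (311, -75), (312, -89), (313, -50)]
```

View pics/l3.png

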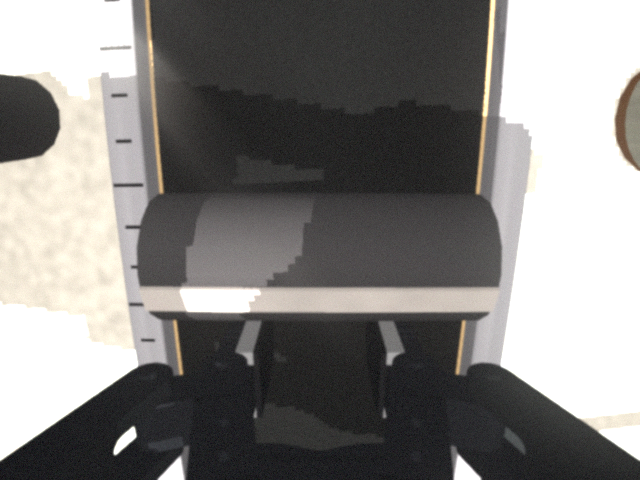

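```bash
cat > an.py <<'E'
import sys,h;from h import *
t,b,l1,l2=map(float,sys.argv[1:5]);h.q0=float(sys.argv[5]);f=dict(np.load("last.npz"))
cx,e=corex(f,[(320,t),(320,b)]);print("cx",cx,e)
a=[lineang(f,cx[0],(320,r)) for r in(l1,l2)];m=np.mean(a);print(a,m,"roll mm",-np.radians(m)*20)
# joint fit: cx, angle, width 22.92 from line edges only
r=least_squares(lambda q:[lineang(f,q[0],(320,l1))-q[1]-11.46,lineang(f,q[0],(320,l2))-q[1]+11.46],[cx[0],m]);print("by width",r.x)
E
python3 an.py 193.5 321 287.2 312.2 .055
```

```text
cx [0.05477159] [-6.32843374e-05 -6.97095246e-05]
[np.float64(-6.356353184867401), np.float64(-34.26895286131564)] -20.31265302309152 roll mm 7.090453501362536
by width [ 0.0508741  -6.57403636]
```

Emit:
play_rows(slide=[[-0.1,0,0],[-0.1,0,0],[0,0,0],[0.5,0,0],[1.5,0,0],[2,-1,0],[0.6,-1,0],[0,0,0],[0,0,0]], yaw=[0,0,0,0,0,0,0,0,0], grip=[0.2,0.2,0.2,0.2,0.2,0.2,0.2,0.2,0.2])

```text
time: 27.1
tool_pos: [0.5379, -0.0782, 0.0191]
tool_rot: [-0.488, 0.488, -0.511, 0.512]
contact_force: [0.3, 1.1, -0.3]
gripper_width: 0.397
```

```bash
python3 m.py l4 .05
```

```text
t 27.1 tool_b [-20.7  -0.8  19.1] F [ 0.3  1.1 -0.3]
[(93, -20), (103, 29), (104, 66), (105, 70), (106, 39), (132, -39), (133, -73), (134, -73), (135, -33)]
t 27.15 tool_b [-20.3  -0.4  18.6] F [ 0.5  0.8 -0.7]
[(94, -19), (105, 50), (106, 76), (107, 56), (108, 21), (133, -24), (134, -69), (135, -84), (136, -46)]
```

View pics/l4.png

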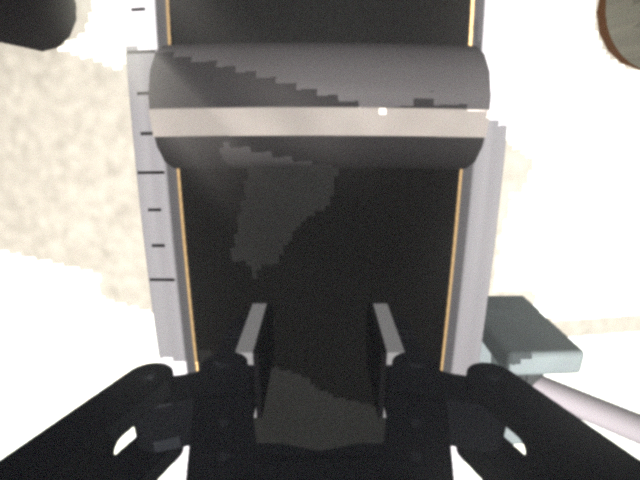

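```bash
python3 m.py l5 .055; python3 - <<'E'
from h import *
im=cv2.imread("pics/l5.png");o=im[20:200,140:500];cv2.imwrite("pics/l5c.png",cv2.resize(cv2.convertScaleAbs(o,alpha=2.0),(720,360)))
g=im.sum(2).astype(float)[:,260:290].mean(1);print([(r,int(g[r])) for r in list(range(34,52))+list(range(156,180))])
E
python3 an.py 43 168 107 135 .057
```

```text
t 27.2 tool_b [-20.1  -0.1  18.3] F [ 0.1  0.7 -1. ]
[(95, -19), (105, 22), (106, 58), (107, 73), (108, 47), (134, -26), (135, -69), (136, -85), (137, -41)]
t 27.25 tool_b [-20.   -0.   18.2] F [-0.2 -0.1 -0.4]
[(106, 43), (107, 79), (108, 63), (109, 25), (134, -18), (135, -56), (136, -80), (137, -54), (138, -19)]
[(34, 160), (35, 161), (36, 163), (37, 164), (38, 166), (39, 166), (40, 166), (41, 167), (42, 173), (43, 188), (44, 210), (45, 224), (46, 236), (47, 243), (48, 253), (49, 260), (50, 272), (51, 276), (156, 226), (157, 230), (158, 245), (159, 252), (160, 248), (161, 245), (162, 237), (163, 228), (164, 217), (165, 210), (166, 198), (167, 193), (168, 187), (169, 183), (170, 183), (171, 184), (172, 183), (173, 182), (174, 178), (175, 184), (176, 181), (177, 180), (178, 175), (179, 175)]
cx [0.05724771] [-1.46894322e-05 -1.45592445e-05]
[np.float64(-1.553776640304767), np.float64(-25.12519903422317)] -13.339487837263968 roll mm 4.656359665799876
by width [ 0.05430304 -4.54778027]
```

View pics/l5c.png

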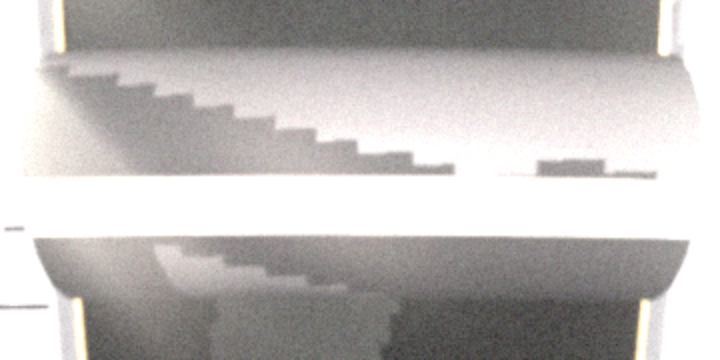

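Emit:
play_rows(slide=[[-1,1,0],[-1.5,0.95,0],[-1,0,0],[-0.5,0,0],[-0.3,0,0],[-0.1,0,0],[-0.1,0,0],[-0.1,0,0],[-0.1,0,0],[-0.1,0,0],[-0.1,0,0],[-0.1,0,0]], yaw=[0,0,0,0,0,0,0,0,0,0,0,0], grip=[0.2,0.2,0.2,0.2,0.2,0.2,0.2,0.2,0.2,0.2,0.2,0.2])

```text
time: 28.5
tool_pos: [0.5399, -0.0281, -0.0007]
tool_rot: [-0.488, 0.488, -0.512, 0.512]
contact_force: [0.6, 0.4, 0.3]
gripper_width: 0.402
```

Emit:
play_rows(slide=[[0,0,0],[0,0,0],[0.5,0,0],[1.5,0,0],[2,-1,0],[1,-1,0],[0,0,0],[0,0,0],[0,0,0]], yaw=[0,0,0,0,0,0,0,0,0], grip=[0.2,0.2,0.2,0.2,0.2,0.2,0.2,0.2,0.2])

```text
time: 29.4
tool_pos: [0.5372, -0.0776, 0.0188]
tool_rot: [0.488, -0.488, 0.512, -0.511]
contact_force: [-1.1, 0.0, -1.0]
gripper_width: 0.403
```

```bash
python3 m.py l6 .055; python3 - <<'E'
import cv2
im=cv2.imread("pics/l6.png")
g=im.sum(2).astype(float)[:,260:290].mean(1);print([(r,int(g[r])) for r in list(range(24,52,2))+list(range(150,180,2))])
E
```

```text
t 29.4 tool_b [-20.1  -0.1  18.8] F [-1.1  0.  -1. ]
[(30, 19), (76, 90), (77, 176), (78, 138), (79, 45), (88, -27), (89, -51), (90, -31), (94, -24), (95, -57), (96, -42), (106, -53), (107, -86), (108, -61)]
t 29.45 tool_b [-20.    0.   18.6] F [-0.1  0.1  0.1]
[(76, 25), (77, 142), (78, 189), (79, 89), (89, -44), (90, -43), (95, -44), (96, -59), (97, -30), (106, -30), (107, -79), (108, -80), (109, -35)]
[(24, 167), (26, 169), (28, 172), (30, 187), (32, 238), (34, 265), (36, 277), (38, 285), (40, 296), (42, 309), (44, 321), (46, 330), (48, 335), (50, 340), (150, 171), (152, 183), (154, 180), (156, 169), (158, 173), (160, 172), (162, 169), (164, 173), (166, 171), (168, 169), (170, 170), (172, 173), (174, 168), (176, 167), (178, 167)]
```

View pics/l6.png

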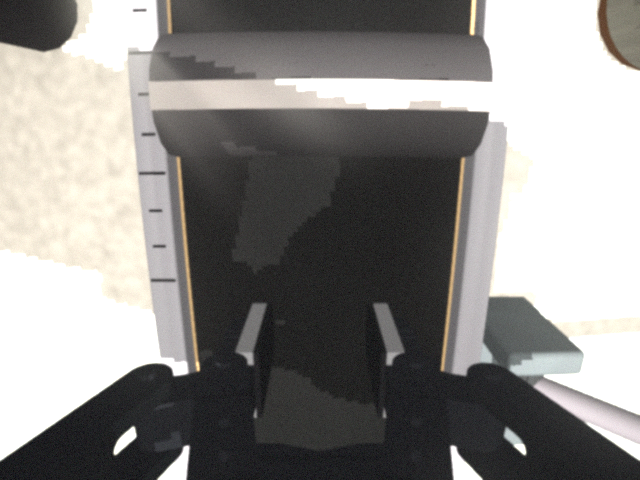

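```bash
for a in "31.5 156" "31 155" "32 157"; do python3 an.py $a 77.7 107.7 .06; done
```

```text
cx [0.06101485] [-0.00023459 -0.00023096]
[np.float64(11.064689796879192), np.float64(-12.934308119760589)] -0.9348091614406986 roll mm 0.32630995489894815
by width [ 0.06178297 -3.19641294]
cx [0.06125874] [-0.00032689 -0.00032171]
[np.float64(10.340367284963163), np.float64(-13.646860644567726)] -1.6532466798022813 roll mm 0.5770919582042849
by width [ 0.06178298 -3.19645388]
cx [0.06077087] [-0.00014223 -0.00014008]
[np.float64(11.791999431779795), np.float64(-12.223249251379949)] -0.2156249098000771 roll mm 0.07526729250654267
by width [ 0.06178293 -3.19631674]
```

Emit:
play_rows(slide=[[0,-2,0],[0,-4,0],[0,-4,0],[0,-4,0],[2,-3,-2],[2,0,-4],[2,0,-4],[2,0,-4],[2,0,-4],[1,0,-2],[0,0,0]], yaw=[0,0,0,0,0,0,0,0,0,0,0], grip=[0.2,0.2,0.2,0.2,0.2,0.2,0.2,0.2,0.2,0.2,0.2])

```text
time: 30.6
tool_pos: [0.331, -0.179, 0.1888]
tool_rot: [-0.487, 0.488, -0.512, 0.512]
contact_force: [0.6, 0.0, -0.4]
gripper_width: 0.406
```

```bash
python3 - <<'E'
from h import *
print(readout.state()["tool_pos"])
T=grab("top");S=grab("side")
np.savez("last.npz",R=T["R"],t=T["t"],mtx=T["mtx"],dist=T["dist"])
cv2.imwrite("pics/m_t.png",T["image"][:,:,::-1]);cv2.imwrite("pics/m_tc.png",cv2.convertScaleAbs(cv2.resize(T["image"][215:305,195:400,::-1],(800,351)),alpha=1.5));cv2.imwrite("pics/m_s.png",cv2.convertScaleAbs(S["image"][:,:,::-1],alpha=1.5))
g=T["image"].sum(2).astype(float)
for r in (245,260,275): print(r,[int(v) for v in g[r,255:300]])
P=proj(T,[b2w(.0615,0,.058),b2w(.0415,0,.038),b2w(.0815,0,.038)]);print(P)
E
```

```text
[ 0.33101668 -0.1790397   0.18880546]
245 [134, 137, 148, 136, 132, 155, 168, 172, 181, 188, 189, 264, 386, 464, 474, 443, 352, 228, 191, 184, 177, 191, 168, 146, 136, 138, 137, 135, 132, 135, 140, 133, 135, 130, 140, 138, 135, 139, 141, 134, 136, 148, 144, 134, 140]
260 [139, 139, 139, 139, 137, 153, 177, 173, 185, 185, 223, 330, 436, 475, 473, 401, 251, 190, 187, 178, 173, 161, 150, 140, 133, 136, 125, 120, 137, 136, 141, 131, 132, 134, 137, 128, 130, 133, 147, 126, 132, 139, 130, 133, 124]
275 [141, 133, 137, 132, 146, 170, 178, 189, 189, 202, 272, 395, 476, 478, 422, 312, 209, 190, 187, 179, 172, 157, 148, 135, 132, 127, 139, 125, 134, 150, 142, 140, 134, 136, 132, 141, 136, 146, 134, 131, 137, 140, 129, 136, 144]
[[267.70023141 257.20450374]
 [278.05155421 257.85845393]
 [259.08807141 257.31744497]]
```

View pics/m_tc.png

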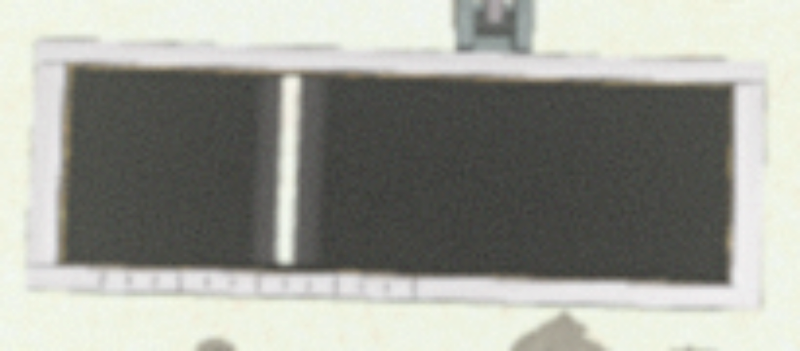

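View pics/m_s.png

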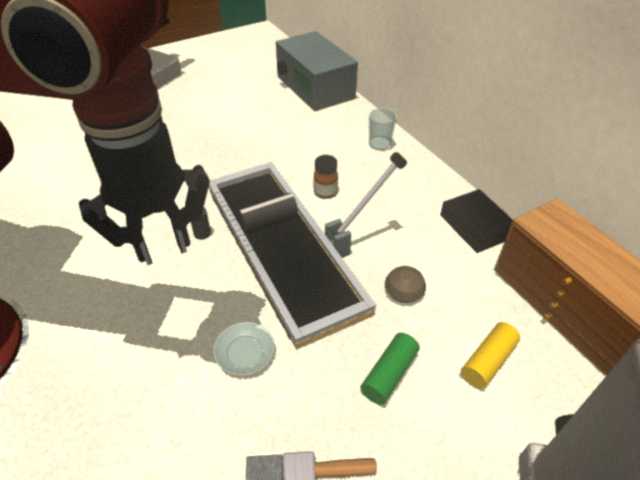

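```bash
python3 - <<'E'
import h;from h import *
h.q0=.06;f=dict(np.load("last.npz"))
for l,r in ((260,277),(260.2,276.5),(259.8,277.5)):
    cx,e=corex(f,[(l,260),(r,260)]);a=[lineang(f,cx[0],(c,260)) for c in(266,270.46)];print(cx,e,a,np.mean(a))
E
```

```text
[0.06144138] [-0.00217604 -0.00216934] [np.float64(9.763137330725188), np.float64(-16.792443750375483)] -3.5146532098251475
[0.06176103] [-0.00291157 -0.00290295] [np.float64(8.820322691122481), np.float64(-17.725895533669583)] -4.452786421273551
[0.06112154] [-0.00144039 -0.00143579] [np.float64(10.710787404792258), np.float64(-15.861588565578256)] -2.5754005803929987
```

View pics/m_t.png

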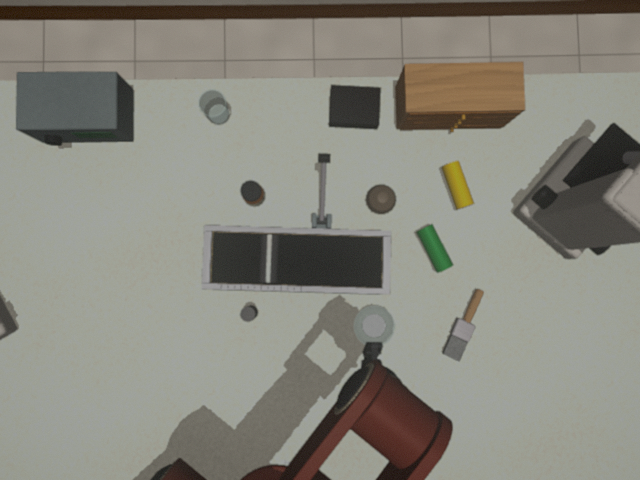

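```bash
python3 -c "
from plant import workorder
print(workorder.job_done())"
```

```text
the job is handed in; nothing more can be done
None
```

The stop bar is open and stays open by itself. The core lies still in the viewing bay at about board x = +61 mm, with its white line facing up. I handed the job in at about 31 s.

**What I did:** I pinched the bar's grip, swung it over to about 2.1 rad and let it go, and it fell fully open. I then rolled the core along the deck with two upright fingers. Its line began underneath.

**Last checks:**
- **Line angle:** the line is within about 1–3° of straight up by the wrist camera, and 3–4° by the coarser top camera. Both put it slightly toward the waiting end. The fits disagree by up to about 3°.
- **Bar and surroundings:** the bar is leaning open. The stub, jar, dish and rock are at their starting pixels in the final top picture, as are the green and yellow look-alikes.

**What went wrong on the way:**
- **Fingertip position:** by the pictures, the fingertips are about 30 mm behind the reported TCP, where the text puts them 11 mm ahead.
- **Missed grasps:** because of that, my first attempt closed above the grip, and the second held only its edge and slipped. The bar fell shut once, before the core had been touched. A deeper third grasp held.

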